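Drive the worn bush out of a suspension link

TASK

The worn bronze bush has to come out of the suspension link that is clamped on the pressing stand: take the bush driver (the stout one with the stepped nose) from the wooden tool block, feel its nose into the hole of the bush and press the bush steadily down through the eye until it drops into the stand's receiver. Once the nose is in, bring the driver straight over the eye so that its stem follows the bush through without bearing hard on the eye or the stand; do not force the bush, do not touch it with the fingers, and leave the slim punch and the things around alone. Then draw the driver out and stand it back in a hole of the tool block, with the bush left lying in the receiver.

Things in the scene. Friction and masses are not known exactly. Their poses are not given: they have to be found in the camera images.
- stand: Fixed pressing stand with a steel link bolted on it. Origin: underside of the base plate (bench height), on the upright axis of the eye that holds the bush; z up, +x along the link towards its far end. Base plate x -68 to 202, y +-58 mm, 12 thick. Link's shank top 89 mm, strap clamp across it at x = 98 mm with studs at y = +-36 mm, 111 mm tall; far eye at x = 155 mm, 103 mm tall.
- eye (a point): Centre of the upper rim of the link's near eye, 94 mm above the bench. The eye is an upright steel ring, 50 mm outside, bore 25 mm, 32 mm high (62 to 94 mm above the bench), open at both ends. Four sprung ribs stand in its bore 66 to 78 mm above the bench and grip the bush; with no bush they leave 23 mm.
- receiver (a point): Centre of the floor of the receiver, the pocket under the eye, 12 mm above the bench: 48 mm wide between grey cheeks, open to the stand's -x side above a lip 22 mm above the bench.
- bush: Worn bronze bush: ring 24 mm outside, bore 13 mm, 30 mm long, 70 g. Origin: centre of its lower end; z along its axis. It starts upright in the eye, lower end 63 to 67 mm above the bench. The ribs hold it: about 8 to 16 N slides it down, 5 N does not. When its upper end is below the ribs' lower edge (66 mm above the bench), after some 27 to 31 mm, it falls into the receiver.
- driver: Bush driver, steel, 141 mm long, 280 g. Origin: nose end, on the driver's axis; z towards the handle. Nose 12 mm long, 11 mm diameter: a floating pilot that stands 2 to 4 mm off the axis, direction unknown, shifts sideways under some 3 N and stays put. Square shoulder, stem 18 mm diameter from 12 to 66 mm; ribbed handle 26 mm diameter from 66 to 141 mm. Stands nose down in the block, leaning up to 9 degrees.
- block: Fixed wooden tool block 75 x 205 x 60 mm. Origin: centre of its underside, z up. Three upright holes 26 mm diameter, chamfered 2 mm, 50 mm deep (floor 10 mm above the bench), at x = 0, y = -65, 0, +65 mm. The driver is in one end hole (handle 76 to 151 mm above the bench), the punch in the other; the middle one is empty.
- punch: Slim pin punch, not to be used: stem 10 mm diameter, 48 mm long, flange 34 mm resting on the block, handle 16 mm diameter, 111 mm long in all. Origin: centre of its tip; z along it, up.
- penetrant: Spray can, 53 mm diameter, 190 mm tall, behind the stand. Bystander. Origin: centre of its underside.
- part_box: Small cardboard box, 61 x 85 x 55 mm, left of the tool block. Bystander. Origin: centre of its underside.
- tape_measure: Black tape measure, 43 x 88 x 71 mm, right of the stand. Bystander. Origin: centre of its underside.

How it is judged (in metres and radians):
On the way, in this order (a step that is already met when the one before it is completed fails the run):
1. the driver's nose is in the bush's hole while the bush still sits where it was in the eye, the shoulder bearing on the bush (z of driver in the frame of bush between 0.014 and 0.0205 m and horizontal distance between driver and bush below 0.007 m and angle between the z axis of driver and the z axis of bush, either way round below 0.14 rad and z of bush in the frame of stand above 0.058 m and contact force between driver and bush above 1 N), for 0.1 s.
2. the bush has been pressed out of the eye and lies in the receiver under it (z of bush in the frame of stand below 0.034 m and horizontal distance between bush and stand below 0.04 m), for 0.2 s.
At the end, for the whole second after the job is handed in: The bush lies at rest in the receiver (its origin less than 34 mm above the stand's underside and within 40 mm of the eye's axis); the driver stands released and at rest, nose down, in a hole of the tool block (nose end within 6 mm of the height of the hole's floor, less than 0.25 rad from upright) (all of step 2 and linear speed of each of bush, driver below 0.02 m/s and z of driver in the frame of block between 0.005 and 0.016 m and x of driver in the frame of block between -0.012 and 0.012 m and y of driver in the frame of block between -0.08 and 0.08 m and angle between driver's own z axis and vertical below 0.25 rad); the robot touches nothing.
It fails at once if the driver bears on the eye or stand with more than 20 N (contact force between driver and stand above 20 N).
It fails at once if the bush is forced: the driver presses it with more than 28 N (contact force between driver and bush above 28 N).
It fails at once if the robot itself pushes on the stand or link with more than 10 N, or touches the bush (contact force between any of the fingers, the arm and stand above 10 N or contact force between the fingers and bush above 0.5 N).
It fails at once if the slim punch is taken or knocked out of the block, or used on the bush (distance of punch from where it was at the start of the episode above 0.02 m or contact force between punch and bush above 0.5 N).
It fails at once if the spray can, box or tape measure is shifted more than 20 mm (distance of any of penetrant, part_box, tape_measure from where it was at the start of the episode above 0.02 m).
It also fails if it takes over 72 s, if anything falls off the work surface, if the arm or the gripper's body presses on something with over 40 N, if the wrist force passes 120 N, or if a joint passes its speed limit or range.

ROBOT

A 6-joint arm with a two-finger parallel gripper is mounted at the origin on a cart in front of the work surface, level with it; the furniture and walls round the work are solid. World frame = base frame: x ahead of the robot, y to its left, z up, the work surface at z = 0. Lengths are in m, angles in degrees, forces in N, time in s.
With the tool pointing down it reaches from about 0.4 to 0.825 m from the base axis. Payload 7 kg.
Tool frame: the origin (TCP) lies midway between the tips of the shut fingers; the grasp point (between the pads) lies 19 mm behind it (r.grip_point_offset is the z of the grasp point in the tool frame, in m); z points along the fingers, y is the line along which they close (so a half turn about z gives the same grasp; the last joint's range is limited). The gripper opens to 88 mm and grips with 3 to 60 N. Pads are 19 mm wide; open, the fingers measure 130 mm over their backs; the gripper's body (78 mm by 193 mm) begins 47 mm behind the grasp point.
Start: joints at [-51.446, 20.546, 0.682, 0, -70.136, -16.507], TCP at [0.253, -0.626, 0.227] pointing down, gripper open.
Joint ranges: [-176.03, 176.03], [-82.01, 121.73], [-58.28, 71.71], [-173.87, 95.51], [-174.79, -0.11], [-173.66, 173.66]. Speed limits (degrees/s): [136.94, 136.94, 172.46, 180, 180, 180].

INTERFACE

Orientations are given as [roll, pitch, yaw] about the fixed x, y, z axes, in that order (R = Rz(yaw) Ry(pitch) Rx(roll)).
In Python, from plant import r, viewer, recognise, outline_of, pinpoint gives the robot as it stands.
- The arm moves only by the tool move_arm, never from a script. Its argument "targets" is a list of rows, each a list of 2 entries, a list of its own where there are three numbers: the shift along the tool's x, y, z in cm, then the turn, a rotation vector about the tool's x, y, z in rad. A call has 1 to 5 rows; each row is the pose to reach, as a shift and turn from the pose commanded when the call began, along the tool's axes at that moment; what a row does not reach only later rows make up. A row lasts 1/8 s, in which the tool goes at most 62.5 mm and 10.7 degrees, less where a joint would pass 70% of its speed; a pose out of reach is approached as far as the arm can. A call with a gripper value outside its range is refused whole. "jaw" is the finger opening in cm, from 0 to 8.76, set as the call begins (left out, the last holds). The fingers move at their own pace and stop on an object; "squeeze" is the grip in N (left out, the last holds). Time passes only in rows, so rows that repeat a pose let the fingers close. It gives the time, the measured TCP pose, the force, the opening and the grip force at its end, in the units of the state.
- r.get_state(): the state, without advancing time (a new reading comes with each control period).
- viewer.capture(name): name is "scene" or "top"; returns a dict with "image" (480x640x3 uint8, blue, green, red), "intrinsics" (3x3 intrinsics, pixels), "D" ([k1, k2, p1, p2, k3] as OpenCV has them; the pictures are not rectified), "camera_from_world" (4x4, takes a point from world to camera coordinates). Camera axes: x right, y up, looking along -z (the intrinsics and any distortion apply to the point x, -y, -z); pixel columns grow to the right and rows downward; lengths in m; the calibration is good to about 2 mm. A picture is of the moment at which its call begins. There is no depth.
- r.close_job(): hands the job in; it is judged then, once.
Trained networks look in the newest picture that a camera, given by its name, has taken for a name from the list of things; names that differ only in an ending like _2 or _b are one class to them, and where a whole thing is asked for, a point or a joint stands for the part that bears it (a point fixed in the world has none). Each returns a list of dicts, best first, with "score" (0 to 1); they miss things now and then, are a little off and sometimes report something else, mostly with a low value. They report only what shows in the picture. A call takes as long as a camera call.
- recognise(label, camera): "box" ([left, top, right, bottom] in pixels, round what is visible of it).
- outline_of(label, camera): "mask" (480x640 bool, what is visible of it) and "box" ([left, top, right, bottom] in pixels, round what is visible of it).
- pinpoint(label, camera): "location" ([row, column] in pixels: a listed point, or the origin of a listed thing).
The state is a dict: "time_s": time; "joints": joint angles; "qd": joint speeds; "joint_torque": joint torques, N m; "tcp_pos": TCP position; "eef_rot": TCP orientation; "contact_force": force on the tool from outside, world axes, zero at the start; "moment": the same for the moment, N m; "gripper_width": finger opening in m; "gripper_force": force on a finger pad.
Only numpy, scipy, OpenCV 4.12 (cv2) and the standard library are available. Lean on these libraries where they do the work, as an engineer would, in place of code of your own. Each camera call takes 0.05 s, during which the arm holds its last target. There are 200 camera calls.

## Working session

There is one attempt and no reset: what is moved stays moved. The work goes in short steps, Python scripts to look and compute and a tool call to move; the robot and the scene stay as the last step left them, time stands still between calls to the robot, and variables do not carry over. Pictures are saved under pics/ and viewed, at most 10 in all, crops included, and the job is handed in when it is done.

Besides the shell and the picture viewer there is one more tool, called after "Emit:" by a JSON object that holds its "api" and its "payload". move_arm: Moves the arm, as the interface text tells. Its arguments: {"type":"object","properties":{"targets":{"type":"array","items":{"type":"array"}},"jaw":{"type":"number"},"squeeze":{"type":"number"}},"required":["targets"]}

```bash
mkdir -p pics
cat > h.py <<'E'
import numpy as np, cv2
from plant import r, viewer, recognise, outline_of, pinpoint
def cap(n,save=None):
    c=viewer.capture(n)
    if save: cv2.imwrite('pics/'+save,c['image'])
    return c
F=np.diag([1,-1,-1.])
def ray(c,u,v):
    T=np.array(c['camera_from_world']);K=np.array(c['intrinsics']);D=np.array(c['D'],float)
    p=cv2.undistortPoints(np.array([[[u,v]]],float),K,D)[0,0]
    d=T[:3,:3].T@F@np.array([p[0],p[1],1]);o=-T[:3,:3].T@T[:3,3]
    return o,d/np.linalg.norm(d)
def atz(c,u,v,z):
    o,d=ray(c,u,v);return o+d*(z-o[2])/d[2]
def proj(c,P):
    T=np.array(c['camera_from_world']);R=F@T[:3,:3];t=F@T[:3,3]
    return cv2.projectPoints(np.array(P,float).reshape(-1,1,3),cv2.Rodrigues(R)[0],t,np.array(c['intrinsics']),np.array(c['D'],float))[0].reshape(-1,2)
def tri(c1,uv1,c2,uv2):
    A=np.zeros((3,3));b=np.zeros(3)
    for c,(u,v) in((c1,uv1),(c2,uv2)):
        o,d=ray(c,u,v);M=np.eye(3)-np.outer(d,d);A+=M;b+=M@o
    return np.linalg.solve(A,b)
E
python3 - <<'E'
from h import *
np.set_printoptions(precision=4,suppress=True)
a=cap('scene','s0.png');b=cap('top','t0.png')
for c,n in((a,'scene'),(b,'top')):
    T=np.array(c['camera_from_world']);print(n,-T[:3,:3].T@T[:3,3],np.array(c['intrinsics']).ravel())
    for l in ['stand','eye','receiver','bush','driver','block','punch','penetrant','part_box','tape_measure']:
        p=pinpoint(l,n);q=recognise(l,n)
        print(n,l,[(np.round(x['location'],1),round(x['score'],2)) for x in p[:2]],[(np.round(x['box']),round(x['score'],2)) for x in q[:2]])
s=r.get_state();print(s)
E
```

```text
scene [-0.051   0.6717  0.6662] [489.2476   0.     311.6242   0.     489.2476 234.8625   0.       0.
   1.    ]
scene stand [(array([226.2, 408.2]), 0.41)] [(array([338., 189., 443., 278.]), 0.9)]
scene eye [(array([220.9, 408.3]), 0.83), (array([255. , 400.7]), 0.28)] [(array([338., 191., 444., 277.]), 0.95)]
scene receiver [(array([254. , 402.8]), 0.75)] [(array([335., 189., 441., 279.]), 0.79)]
scene bush [(array([233.8, 404.9]), 0.51)] [(array([401., 224., 407., 228.]), 0.43)]
scene driver [] [(array([337., 269., 356., 313.]), 0.95)]
scene block [(array([350.8, 324.4]), 0.83), (array([224.5, 408.5]), 0.31)] [(array([271., 297., 378., 392.]), 0.98)]
scene punch [(array([368.8, 303.1]), 0.76)] [(array([289., 318., 312., 356.]), 0.96)]
scene penetrant [(array([214.5, 332.5]), 0.64)] [(array([322., 147., 341., 216.]), 0.74)]
scene part_box [(array([376.5, 233.6]), 0.74)] [(array([199., 334., 264., 400.]), 0.7)]
scene tape_measure [(array([257.5, 470.5]), 0.86)] [(array([456., 227., 488., 264.]), 0.82), (array([291., 316., 313., 356.]), 0.57)]
top [0.38   0.1128 1.3162] [597.0169   0.
[... 817 characters left out ...]
178.]), 0.81)]
top part_box [(array([297. , 179.5]), 0.62)] [(array([154., 282., 200., 312.]), 0.67)]
top tape_measure [(array([320.8, 449.4]), 0.75)] [(array([433., 309., 478., 330.]), 0.74)]
{'time_s': 2.1, 'joints': array([-51.4466,  20.5477,   0.6819,   0.0003, -70.1352, -16.5053]), 'qd': array([ 0.0612, -0.021 , -0.0386, -0.0107, -0.0006, -0.0344]), 'joint_torque': array([ -0.0011, -58.2372,  29.3293,   7.0026,   0.0124,  -0.    ]), 'tcp_pos': array([ 0.2533, -0.6256,  0.2265]), 'eef_rot': array([ 179.9991,   -0.0005, -157.9518]), 'contact_force': array([-0.536 ,  0.6385,  1.2997]), 'moment': array([-0.0189,  0.0115,  0.0313]), 'gripper_force': 0.0, 'gripper_width': 0.08734831277563165}
```

View pics/t0.png

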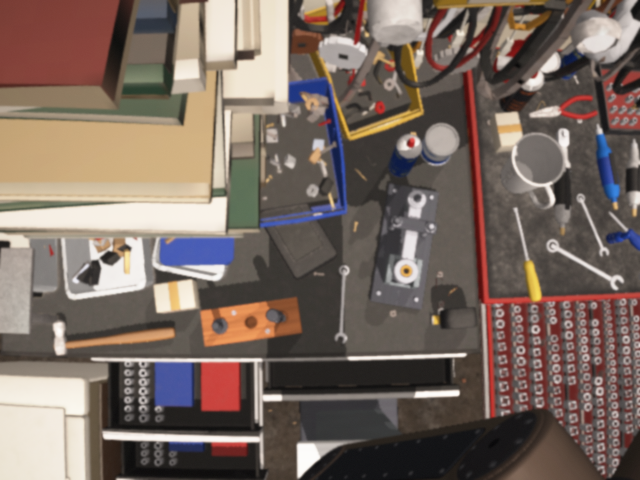

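Run:
```python
import cv2
a=cv2.imread('pics/s0.png')
b=a[140:400,190:500]
cv2.imwrite('pics/s0c.png',cv2.resize(b,None,fx=2.5,fy=2.3,interpolation=cv2.INTER_CUBIC))
```

```text
(no output)
```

View pics/s0c.png

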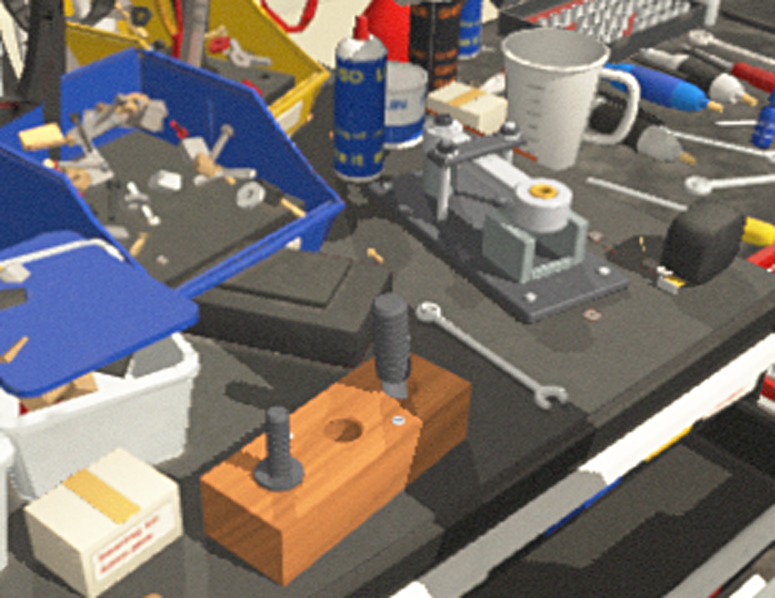

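The top view shows the driver at (275,318), the empty middle hole at (252,322), the punch at (220,326) and the bush in the eye at (406,271). In the scene crop, the driver leans in the block's far/right hole (handle top about pixel (346,270) of the full picture) and the eye is at (407,223).

```bash
cat > fit.py <<'E'
from h import *
from scipy.optimize import minimize
# block frame from holes; driver handle fit
def cyl(P0,ax,z0,z1,rad):
    ax=ax/np.linalg.norm(ax);u=np.cross(ax,[1,0,0]);u/=np.linalg.norm(u);w=np.cross(ax,u)
    t=np.linspace(0,2*np.pi,24,endpoint=False)
    ring=rad*(np.outer(np.cos(t),u)+np.outer(np.sin(t),w))
    return np.vstack([P0+ax*z0+ring,P0+ax*z1+ring])
def sil(c,P,sc=4):
    q=proj(c,P);m=np.zeros((480*sc,640*sc),np.uint8)
    cv2.fillConvexPoly(m,cv2.convexHull(np.round(q*sc).astype(np.int32)),1);return m
def fitcyl(obs,x0,z0,z1,rad,steps):
    # obs list of (cam,mask); axis params: x,y,z at z0-origin, lean
    big=[(c,cv2.resize(m.astype(np.uint8),None,fx=4,fy=4,interpolation=cv2.INTER_NEAREST)) for c,m in obs]
    def cost(p):
        s=0
        for c,m in big:
            k=sil(c,cyl(np.array(p[:3]),np.array([p[3],p[4],1]),z0,z1,rad));s+=1-(k&m).sum()/((k|m).sum())
        return s
    x0=np.array(x0,float);S=np.vstack([x0]+[x0+np.eye(5)[i]*steps[i] for i in range(5)])
    return minimize(cost,x0,method='Nelder-Mead',options=dict(initial_simplex=S,xatol=1e-4,fatol=1e-4,maxiter=400))
E
python3 - <<'E'
from fit import *
np.set_printoptions(precision=4,suppress=True)
a=cap('scene');b=cap('top')
print('eye tri',tri(a,(407.2,222.6),b,(406,271)),'top@94',atz(b,406.2,270.8,.094),atz(b,407.3,272.3,.094),'scene@94',atz(a,408.3,220.9,.094),atz(a,407.2,222.6,.094))
ms=[]
im=b['image'];
for l,u,v,z in(('holeM',252,322,.06),('punch top',220,325,.12)):print(l,atz(b,u,v,z))
print('hole scene',atz(a,328,327,.06))
# block fit of outlines
for n,c in(('scene',a),('top',b)):
    o=outline_of('driver',n)
    for x in o[:2]: print(n,x['score'],x['box'],x['mask'].sum())
    if o: ms.append((c,o[0]['mask'])); 
o=outline_of('block','top')[0]['mask'];rr=cv2.minAreaRect(np.argwhere(o)[:,::-1].astype(np.float32));print('block rect',rr)
for p in cv2.boxPoints(rr):print(p,atz(b,*p,.06))
o=outline_of('stand','top')[0]['mask'];rr=cv2.minAreaRect(np.argwhere(o)[:,::-1].astype(np.float32));print('stand rect',rr)
for p in cv2.boxPoints(rr):print(p,atz(b,*p,.012))
# handle triangulated top
print('drv top tri',tri(a,(346,270.4),b,(274,316)))
np.save('ms.npy',np.array([m for c,m in ms]))
g=tri(a,(346,270.4),b,(274,316))
res=fitcyl(ms,[g[0],g[1],.010,0,0],66e-3,141e-3,.013,[.01,.01,.005,.08,.08])
print(res.x,res.fun)
cs=[]
for c,m in ms:
    k=sil(c,cyl(res.x[:3],np.array([*res.x[3:],1]),.066,.141,.013),1);i=c['image'].copy()
    cv2.drawContours(i,cv2.findContours(k,0,1)[0],-1,(0,255,0),1)
    cv2.drawContours(i,cv2.findContours(m.astype(np.uint8),0,1)[0],-1,(0,0,255),1)
    u,v=proj(c,res.x[:3]+[0,0,.1])[0].astype(int);cs.append(cv2.resize(i[v-45:v+45,u-60:u+60],(400,300),interpolation=cv2.INTER_NEAREST))
cv2.imwrite('pics/f1.png',np.hstack(cs))
E
```

```text
eye tri [ 0.509  -0.0744  0.0969] top@94 [ 0.5099 -0.0752  0.094 ] [ 0.5067 -0.0774  0.094 ] scene@94 [ 0.5148 -0.0857  0.094 ] [ 0.5117 -0.0783  0.094 ]
holeM [0.4115 0.247  0.06  ]
punch top [0.4046 0.305  0.12  ]
hole scene [0.4092 0.2484 0.06  ]
scene 0.77 [337.8, 265.1, 351.0, 313.4] 630
top 0.69 [265.4, 309.0, 288.3, 322.6] 219
top 0.5 [211.2, 319.7, 227.7, 333.4] 183
block rect ((250.55503845214844, 321.8667907714844), (36.68954086303711, 99.14087677001953), 81.46923065185547)
[198.8118 311.0783] [0.4355 0.3599 0.06  ]
[296.8558 296.3717] [0.4639 0.1523 0.06  ]
[302.2983 332.6553] [0.3878 0.142  0.06  ]
[204.2543 347.3619] [0.3593 0.3481 0.06  ]
stand rect ((405.5810852050781, 246.51351928710938), (54.58046340942383, 119.84686279296875), 9.462322235107422)
[368.8108 301.1352] [ 0.4537 -0.0031  0.012 ]
[388.5135 182.9189] [ 0.7187 -0.0564  0.012 ]
[442.3513 191.8919] [ 0.6962 -0.1786  0.012 ]
[422.6487 310.1081] [ 0.4312 -0.1209  0.012 ]
drv top tri [0.4214 0.1954 0.1512]
[0.4187 0.1841 0.0058 0.0319 0.0912] 0.22789333039816517
```

View pics/f1.png

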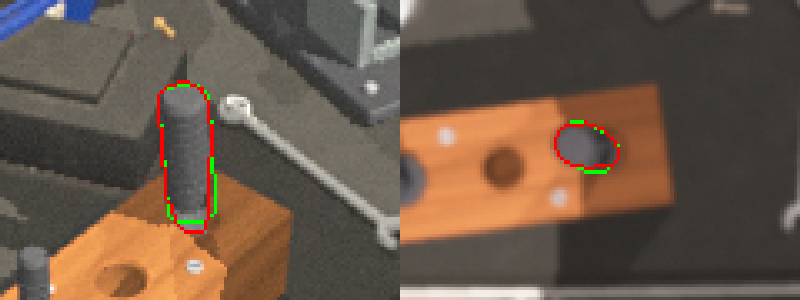

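The fit sits on the handle in both views: nose near (0.419,0.184), leaning about 5.5° towards +y, which agrees with the block's end hole.

View pics/s0.png

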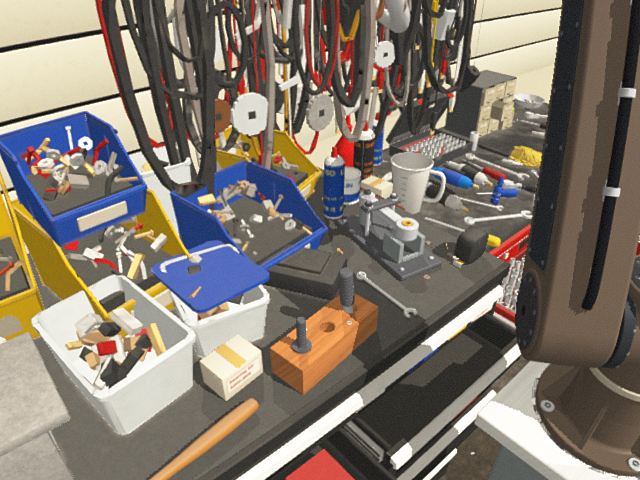

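```bash
cat >> h.py <<'E'
from scipy.spatial.transform import Rotation as Ro
def tool(): 
    s=r.get_state();return s,np.array(s['tcp_pos']),Ro.from_euler('xyz',s['eef_rot'],degrees=True)
def delta(P,Rt=None):
    """shift (cm) & rotvec in tool axes to reach TCP P, orientation Rt"""
    s,p,R=tool();return np.round(R.inv().apply(np.array(P)-p)*100,2), (np.round((R.inv()*Rt).as_rotvec(),4) if Rt is not None else None)
def orient(ax,yaw):
    """tool z = -ax (ax: driver up axis), keeping yaw"""
    R0=Ro.from_euler('xyz',[180,0,yaw],degrees=True);z=-np.array(ax)/np.linalg.norm(ax)
    c=np.cross([0,0,-1],z);n=np.linalg.norm(c)
    return (Ro.from_rotvec(c/n*np.arcsin(n)) if n>1e-9 else Ro.identity())*R0
E
python3 - <<'E'
from h import *
np.set_printoptions(precision=4,suppress=True)
b=cap('top')
for z in(.1,.3,.5):print(z,atz(b,262,232,z),atz(b,225,232,z))
ax=np.array([.032,.091,1]);ax/=np.linalg.norm(ax)
Rt=orient(ax,-157.95)
g=np.array([.4187,.1841,.0085])+ax*.105   # grasp pt
print(g, 'tcp',g-ax*.019,'above',g+ax*.06)
print(delta([.46,-.25,.26]),delta([.42,.05,.26]),delta(g+ax*.07,Rt),delta(g-ax*.019,Rt))
E
```

```text
0.1 [0.5954 0.2216 0.1   ] [0.5968 0.2987 0.1   ]
0.3 [0.56   0.2037 0.3   ] [0.5612 0.2682 0.3   ]
0.5 [0.5246 0.1858 0.5   ] [0.5255 0.2376 0.5   ]
[0.422  0.1936 0.113 ] tcp [0.4214 0.1919 0.0941] above [0.424  0.199  0.1727]
(array([-33.25,  27.06,  -3.35]), None) (array([-40.81,  56.37,  -3.34]), None) (array([-46.83,  70.1 ,   4.39]), array([ 0.0721,  0.0636, -0.    ])) (array([-46.27,  69.46,  13.25]), array([ 0.0721,  0.0636, -0.    ]))
```

The full scene picture shows clear space above the block (driver handle at (347,285)) and the stand (eye at (408,223)). The way in is over the front of the bench.

Emit:
{"api": "move_arm", "payload": {"targets": [[[-6,5,-3],[0,0,0]],[[-11,9,-3.3],[0,0,0]],[[-16,13,-3.3],[0,0,0]],[[-21,17,-3.3],[0,0,0]],[[-26,21,-3.3],[0,0,0]]], "jaw": 7, "squeeze": 30}}

```text
time_s: 3.08
tcp_pos: [0.4033, -0.3547, 0.2599]
eef_rot: [-180.0, 0.0, -158.0]
contact_force: [0.4, -0.7, 0.2]
gripper_width: 0.0701
gripper_force: 0.0
```

Emit:
{"api": "move_arm", "payload": {"targets": [[[-4,4,0],[0,0,0]],[[-7,9,0],[0,0,0]],[[-9,15,0],[0,0,0]],[[-10,20.5,0],[0,0,0]],[[-12,26,0],[0,0,0]]]}}

```text
time_s: 3.7
tcp_pos: [0.4155, -0.0688, 0.2599]
eef_rot: [-180.0, 0.1, -158.0]
contact_force: [0.7, 1.4, 0.2]
gripper_width: 0.07
gripper_force: 0.0
```

Emit:
{"api": "move_arm", "payload": {"targets": [[[-2,6,0],[0.02,0.02,0]],[[-4,12,0],[0.04,0.04,0]],[[-6,18,0],[0.072,0.064,0]],[[-8,22,2],[0.072,0.064,0]],[[-8.5,23,3],[0.072,0.064,0]]]}}

```text
time_s: 4.32
tcp_pos: [0.4083, 0.1772, 0.2286]
eef_rot: [-175.9, -3.7, -157.9]
contact_force: [-0.2, 0.0, 0.3]
gripper_width: 0.07
gripper_force: 0.0
```

Run:
```python
from h import *
np.set_printoptions(precision=4,suppress=True)
ax=np.array([.032,.091,1]);ax/=np.linalg.norm(ax)
Rt=orient(ax,-157.95)
g=np.array([.4187,.1841,.0085])+ax*.105
s,p,R=tool();print(s['time_s'],p,s['eef_rot'],s['contact_force'],s['joints'])
for h in(.07,.03,-.019):print(delta(g+ax*h,Rt))
```

```text
4.325 [0.4083 0.1772 0.2286] [-175.8582   -3.7061 -157.9048] [-0.1914  0.0056  0.2822] [  50.7291    0.9213  -24.8371    1.9883  -69.4882 -119.282 ]
(array([-2.63,  1.83,  4.31]), array([-0.0003, -0.0009,  0.0032]))
(array([-2.63,  1.83,  8.31]), array([-0.0003, -0.0009,  0.0032]))
(array([-2.63,  1.83, 13.21]), array([-0.0003, -0.0009,  0.0032]))
```

Emit:
{"api": "move_arm", "payload": {"targets": [[[-2.6,1.8,2],[0,0,0]],[[-2.6,1.8,4.5],[0,0,0]],[[-2.6,1.8,8],[0,0,0]],[[-2.6,1.8,11.5],[0,0,0]],[[-2.6,1.8,13.2],[0,0,0]]]}}

```text
time_s: 4.95
tcp_pos: [0.4211, 0.1875, 0.0937]
eef_rot: [-175.8, -3.8, -158.2]
contact_force: [0.8, -0.6, 0.5]
gripper_width: 0.07
gripper_force: 0.0
```

Run:
```python
from h import *
np.set_printoptions(precision=4,suppress=True)
s,p,R=tool();print(s['time_s'],p,s['eef_rot'],s['contact_force'])
print('grasp pt',p-R.apply([0,0,.019]))
ax=np.array([.032,.091,1]);ax/=np.linalg.norm(ax)
g=np.array([.4187,.1841,.0085])+ax*.105
print(delta(g-ax*.019,orient(ax,-157.95)))
a=cap('scene');u,v=proj(a,p)[0].astype(int)
cv2.imwrite('pics/g1.png',cv2.resize(a['image'][v-70:v+50,u-80:u+80],(800,600),interpolation=cv2.INTER_CUBIC))
```

```text
4.95 [0.4211 0.1875 0.0937] [-175.8228   -3.7757 -158.1504] [ 0.8351 -0.6497  0.5035]
grasp pt [0.4217 0.1892 0.1126]
(array([-0.2 ,  0.39, -0.08]), array([-0.0006, -0.0024, -0.001 ]))
```

View pics/g1.png

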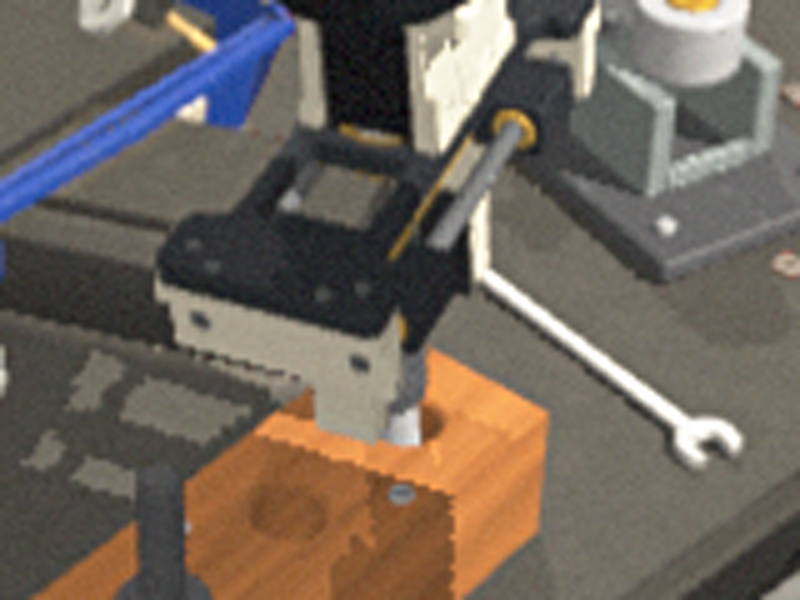

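The open fingers straddle the driver's handle, tips just above the block; the shiny stem shows at (405,425) in the crop.

Emit:
{"api": "move_arm", "payload": {"targets": [[[-0.1,0.3,0],[0,0,0]],[[-0.1,0.3,0],[0,0,0]],[[-0.1,0.3,0],[0,0,0]],[[-0.1,0.3,0],[0,0,0]],[[-0.1,0.3,0],[0,0,0]]], "jaw": 2.0, "squeeze": 50}}

```text
time_s: 5.62
tcp_pos: [0.4216, 0.1923, 0.0951]
eef_rot: [-175.9, -3.6, -158.1]
contact_force: [0.2, -1.3, 4.0]
gripper_width: 0.0255
gripper_force: 8.1
```

Emit:
{"api": "move_arm", "payload": {"targets": [[[0,0,0],[0,0,0]],[[0,0,0],[0,0,0]],[[0,0,0],[0,0,0]]]}}

```text
time_s: 6.0
tcp_pos: [0.4216, 0.1923, 0.095]
eef_rot: [-175.9, -3.6, -158.1]
contact_force: [-0.2, 0.8, 3.0]
gripper_width: 0.0252
gripper_force: 50.0
```

Emit:
{"api": "move_arm", "payload": {"targets": [[[0,0,-2],[0,0,0]],[[0,0,-6],[0,0,0]],[[0,0,-10],[0,0,0]],[[0,0,-14],[0,0,0]],[[0,0,-16],[0,0,0]]]}}

```text
time_s: 6.62
tcp_pos: [0.4268, 0.207, 0.2556]
eef_rot: [-175.9, -3.6, -158.1]
contact_force: [0.9, 0.2, -2.9]
gripper_width: 0.0255
gripper_force: 50.0
```

Run:
```python
from h import *
np.set_printoptions(precision=4,suppress=True)
s,p,R=tool();print(s['time_s'],p,s['eef_rot'],s['contact_force'],s['gripper_width'])
# upright, driver nose 0.124+... TCP at 0.086 from nose ; eye approx (.510,-.077), stage at y+0.05 away
print(delta([.510,-.077,.094+.086+.075],Ro.from_euler('xyz',[180,0,-157.95],degrees=True)))
a=cap('scene');b=cap('top')
for n in('scene','top'):
    o=pinpoint('driver',n);print(n,[(x['location'],x['score']) for x in o[:1]],proj(a if n=='scene' else b,p+R.apply([0,0,.086])))
```

```text
6.625 [0.4268 0.207  0.2556] [-175.9287   -3.5925 -158.0847] [ 0.8584  0.2447 -2.88  ] 0.025523888011338546
(array([  2.87, -29.37,   2.33]), array([-0.071 , -0.0628, -0.0001]))
scene [([261.3, 344.7], 0.78)] [[344.4785 261.9429]]
top [] [[270.6683 313.7382]]
```

Emit:
{"api": "move_arm", "payload": {"targets": [[[0.5,-5,0.2],[-0.02,-0.02,0]],[[1,-11,0.5],[-0.05,-0.04,0]],[[1.5,-17,1],[-0.071,-0.063,0]],[[2.2,-23,1.6],[-0.071,-0.063,0]],[[2.9,-28,2.1],[-0.071,-0.063,0]]]}}

```text
time_s: 7.45
tcp_pos: [0.5036, -0.067, 0.2533]
eef_rot: [-180.0, -0.2, -158.0]
contact_force: [1.4, 0.2, -3.3]
gripper_width: 0.0249
gripper_force: 50.0
```

Emit:
{"api": "move_arm", "payload": {"targets": [[[0,-1.3,0.5],[0,0,0]],[[0,-1.3,0.5],[0,0,0]],[[0,-1.3,0.5],[0,0,0]]]}}

```text
time_s: 7.82
tcp_pos: [0.5089, -0.076, 0.2494]
eef_rot: [-180.0, -0.1, -157.9]
contact_force: [-1.1, 0.8, -2.9]
gripper_width: 0.0254
gripper_force: 50.0
```

Run:
```python
from h import *
np.set_printoptions(precision=4,suppress=True)
s,p,R=tool();print(s['time_s'],p,s['eef_rot'],s['contact_force'],s['gripper_width'])
a=cap('scene');b=cap('top')
for n,c in(('scene',a),('top',b)):
    for l in('driver','eye','bush'):
        o=pinpoint(l,n);print(n,l,[(x['location'],x['score']) for x in o[:1]])
    print(proj(c,p+R.apply([0,0,.086])),proj(c,[.51,-.077,.094]))
C=[]
for c,q in((a,p+R.apply([0,0,.07])),(b,[.51,-.077,.1])):
    u,v=proj(c,q)[0].astype(int);C.append(cv2.resize(c['image'][v-50:v+60,u-37:u+36],(400,600),interpolation=cv2.INTER_CUBIC))
cv2.imwrite('pics/e1.png',np.hstack(C))
```

```text
7.825 [ 0.5089 -0.076   0.2494] [-179.9747   -0.1384 -157.9291] [-1.064   0.7692 -2.8506] 0.025377207008857802
scene driver [([191.1, 409.1], 0.72)]
scene eye [([223.6, 408.9], 0.6)]
scene bush [([237.0, 405.0], 0.49)]
[[410.8435 195.8578]] [[407.4053 223.1182]]
top driver []
top eye []
top bush []
[[411.9533 267.4689]] [[407.0522 270.7109]]
```

View pics/e1.png

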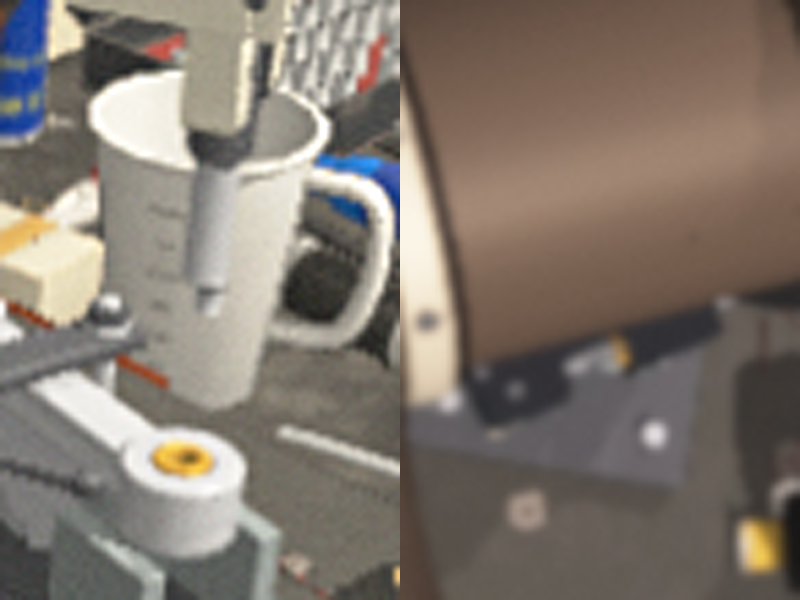

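In the scene crop the driver hangs upright over the eye, stepped nose tip at about (208,310), bush ring at (185,458). The top view is blocked by the forearm. I'll get sub-pixel bush centres from the earliest pictures.

Run:
```python
from fit import *
np.set_printoptions(precision=4,suppress=True)
from scipy.optimize import least_squares
a=cap('scene');b=cap('top')
s0=cv2.imread('pics/s0.png');t0=cv2.imread('pics/t0.png')
out=[]
for n,c,i,(u,v) in(('s',a,s0,(407,223)),('t',b,t0,(406,271))):
    w=i[v-12:v+13,u-12:u+13].astype(float);hsv=cv2.cvtColor(i,cv2.COLOR_BGR2HSV)[v-12:v+13,u-12:u+13]
    sat=np.clip(hsv[...,1].astype(float)-90,0,None)*(hsv[...,0]<35)
    m=(sat>0).astype(np.uint8);n_,lab,st,cen=cv2.connectedComponentsWithStats(m,connectivity=8)
    k=lab[12,12] or 1+np.argmax(st[1:,4]);k=1+np.argmax(st[1:,4])
    # filled contour hull moments (outer ring ellipse)
    h=cv2.convexHull(np.argwhere(lab==k)[:,::-1].astype(np.int32));M=cv2.moments(h)
    ctr=(M['m10']/M['m00']+u-12,M['m01']/M['m00']+v-12);print(n,st[k],ctr, 'gradient hole dark', );out.append(ctr)
    for z in(.094,.097):print(z,atz(c,*ctr,z))
print(tri(a,out[0],b,out[1]))
# eye ring projected
```

```text
s [ 7  9 11  6 53] (406.7991967871486, 222.6265060240964) gradient hole dark
0.094 [ 0.5122 -0.0776  0.094 ]
0.097 [ 0.5093 -0.0736  0.097 ]
t [ 7  6 11 12 96] (405.8468992248062, 270.63759689922483) gradient hole dark
0.094 [ 0.5102 -0.0745  0.094 ]
0.097 [ 0.5099 -0.074   0.097 ]
[ 0.5098 -0.0742  0.0965]
```

Run:
```python
from h import *
print(delta([.5103,-.0745,.192],Ro.from_euler('xyz',[180,0,-157.95],degrees=True)))
```

```text
(array([-0.16,  0.16,  5.83]), array([-0.001 , -0.0008,  0.0003]))
```

Emit:
{"api": "move_arm", "payload": {"targets": [[[-0.1,0.1,2.5],[0,0,0]],[[-0.1,0.1,5],[0,0,0]],[[-0.1,0.1,5.8],[0,0,0]],[[-0.1,0.1,5.8],[0,0,0]],[[-0.1,0.1,5.8],[0,0,0]]]}}

```text
time_s: 8.95
tcp_pos: [0.5107, -0.0755, 0.1933]
eef_rot: [-179.9, 0.0, -157.9]
contact_force: [0.4, -0.0, -1.9]
gripper_width: 0.0254
gripper_force: 50.0
```

Run:
```python
from h import *
np.set_printoptions(precision=4,suppress=True)
s,p,R=tool();print(s['time_s'],p,s['eef_rot'],s['contact_force'],s['gripper_width'])
a=cap('scene','n1.png')
q=proj(a,[p+R.apply([0,0,.085]),p+R.apply([0,0,.073]),p+R.apply([0,0,.03]),[.5103,-.0745,.0955]]);print(q)
u,v=q[0].astype(int)
u0,v0=u-30,v-32;i=a['image'][v0:v0+60,u0:u0+60];i=cv2.resize(i,(600,600),interpolation=cv2.INTER_CUBIC)
for k,x in enumerate(q):cv2.circle(i,tuple(((x-[u0,v0]+.5)*10).astype(int)),3,[(0,0,255),(255,0,0),(255,0,255),(0,255,0)][k],-1)
cv2.imwrite('pics/n1c.png',i);print(u0,v0)
```

```text
8.95 [ 0.5107 -0.0755  0.1933] [-179.9077    0.0283 -157.9442] [ 0.3586 -0.0228 -1.9035] 0.02536363616101979
[[407.363  217.6776]
 [407.9154 212.9781]
 [409.9356 195.6615]
 [406.6301 222.8795]]
377 185
```

View pics/n1c.png

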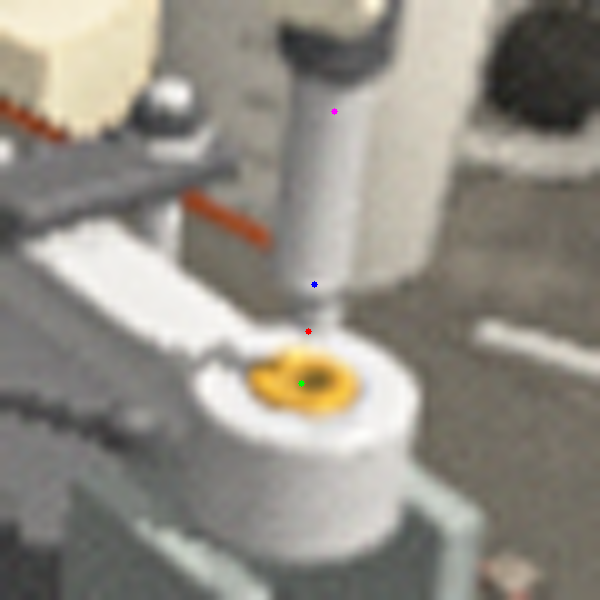

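The crop shows the nose tip near (321,325) right of the stem axis, bush ring centred near (303,382), hole dark patch at (318,378). I'll turn the tool 90° to see the pilot's other offset component.

```bash
cat > meas.py <<'E'
from h import *
def meas(c,p,R,show=True):
    """per-row subpixel centre of driver (diff against s0) relative to predicted tool axis, in mm"""
    s0=cv2.imread('pics/s0.png').astype(float);d=np.abs(cv2.GaussianBlur(c['image'].astype(float)-s0,(0,0),.6)).sum(2)
    out=[]
    for h in list(np.arange(.034,.071,.004))+list(np.arange(.074,.0861,.0015)):
        P=p+R.apply([0,0,h]);u,v=proj(c,P)[0];Pl=P+np.array([-.8,-.6,0])*.001;sc=abs(proj(c,Pl)[0][0]-u)
        v_=int(round(v));row=d[v_,int(u)-12:int(u)+13];x=np.arange(int(u)-12,int(u)+13)
        t=45;k=np.where(row>t)[0]
        k=k[np.abs(x[k]-u)<8]
        if len(k)==0: continue
        l,rr=k[0],k[-1]
        L=x[l]-(row[l]-t)/(row[l]-row[l-1]+1e-9) if l>0 else x[l]
        Rr=x[rr]+(row[rr]-t)/(row[rr]-row[rr+1]+1e-9) if rr<24 else x[rr]
        out.append((h*1e3,v_,((L+Rr)/2-u)/sc,(Rr-L)/sc))
    return np.array(out)
E
python3 - <<'E'
from meas import *
np.set_printoptions(precision=2,suppress=True)
s,p,R=tool();a=cap('scene');print(s['joints']);print(meas(a,p,R))
E
```

```text
[ 13.48   6.98 -22.04   0.09 -60.93 -81.47]
[[ 34.   197.    -1.71  18.65]
 [ 38.   199.    -1.6   18.58]
 [ 42.   201.    -1.39  18.75]
 [ 46.   202.    -1.33  18.61]
 [ 50.   204.    -1.53  18.13]
 [ 54.   205.    -1.33  18.45]
 [ 58.   207.    -1.43  18.49]
 [ 62.   209.     3.     9.89]
 [ 66.   210.     2.99   9.91]
 [ 70.   212.    -0.4   16.31]
 [ 74.   213.     0.19  14.01]
 [ 75.5  214.     0.78  11.29]
 [ 77.   215.     3.03   9.  ]
 [ 78.5  215.     3.18   9.01]
 [ 80.   216.     3.77   9.74]
 [ 81.5  216.     3.93   9.74]
 [ 83.   217.     2.15  12.35]
 [ 84.5  218.     1.11   9.39]
 [ 86.   218.     1.26   9.4 ]]
```

Emit:
{"api": "move_arm", "payload": {"targets": [[[0,0,0],[0,0,-0.18]],[[0,0,0],[0,0,-0.36]],[[0,0,0],[0,0,-0.54]],[[0,0,0],[0,0,-0.72]],[[0,0,0],[0,0,-0.9]]]}}

```text
time_s: 9.68
tcp_pos: [0.5103, -0.0754, 0.1929]
eef_rot: [-180.0, -0.1, -106.0]
contact_force: [1.0, -0.2, -2.2]
gripper_width: 0.0252
gripper_force: 50.0
```

Emit:
{"api": "move_arm", "payload": {"targets": [[[0,0,0],[0,0,-0.18]],[[0,0,0],[0,0,-0.36]],[[0,0,0],[0,0,-0.54]],[[0,0,0],[0,0,-0.67]],[[0,0,0],[0,0,-0.67]]]}}

```text
time_s: 10.3
tcp_pos: [0.5103, -0.0754, 0.1928]
eef_rot: [-180.0, -0.1, -68.0]
contact_force: [-0.0, -1.2, -3.9]
gripper_width: 0.0252
gripper_force: 50.0
```

Run:
```python
from meas import *
np.set_printoptions(precision=2,suppress=True)
s,p,R=tool();a=cap('scene','n2.png');print(s['joints'],p*1e3,s['eef_rot'],s['time_s']);print(meas(a,p,R))
q=proj(a,[p+R.apply([0,0,.085]),p+R.apply([0,0,.073]),p+R.apply([0,0,.03]),[.5103,-.0745,.0955]]);print(q)
u0,v0=377,185;i=a['image'][v0:v0+60,u0:u0+60];i=cv2.resize(i,(600,600),interpolation=cv2.INTER_CUBIC)
for k,x in enumerate(q):cv2.circle(i,tuple(((x-[u0,v0]+.5)*10).astype(int)),3,[(0,0,255),(255,0,0),(255,0,255),(0,255,0)][k],-1)
cv2.imwrite('pics/n2c.png',i)
```

```text
[ 13.48   6.99 -22.08   0.08 -60.91   8.44] [510.26 -75.43 192.8 ] [-180.     -0.07  -68.05] 10.3
[[ 34.   198.    -0.11  18.95]
 [ 38.   199.    -0.09  18.91]
 [ 42.   201.     0.25  18.93]
 [ 46.   202.     0.45  19.07]
 [ 50.   204.     0.72  18.28]
 [ 54.   206.     0.27  18.91]
 [ 58.   207.     0.26  19.52]
 [ 62.   209.     0.38  18.89]
 [ 66.   210.     1.11  17.49]
 [ 70.   212.     2.45  15.11]
 [ 74.   214.     2.41  15.69]
 [ 75.5  214.     2.56  15.7 ]
 [ 77.   215.     2.91  13.79]
 [ 78.5  215.     3.06  13.8 ]
 [ 80.   216.     3.66   9.91]
 [ 81.5  217.     1.45  12.29]
 [ 83.   217.     1.6   12.3 ]
 [ 84.5  218.    -1.01   5.97]
 [ 86.   218.    -0.86   5.98]]
[[407.5  217.96]
 [408.05 213.26]
 [410.07 195.94]
 [406.63 222.88]]
```

View pics/n2c.png

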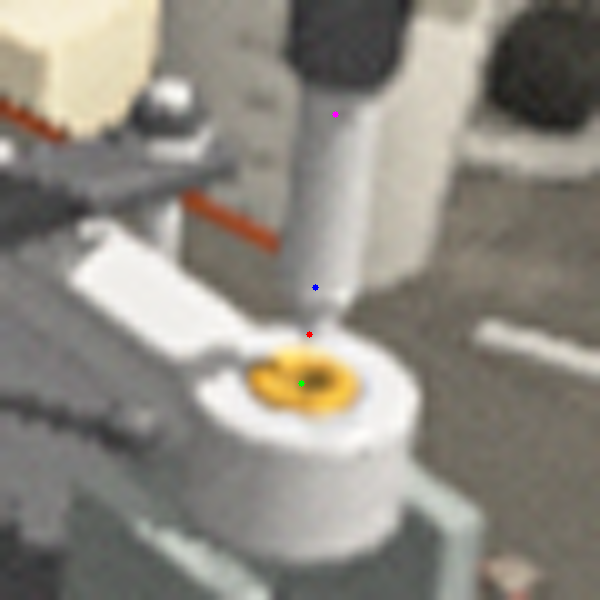

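The second crop shows the stem bottom at about (318,300) and a partly hidden nose near (318,318) on a confusing background. A plain mat background will measure the offset better.

Run:
```python
from h import *
a=cap('scene');s0=cv2.imread('pics/s0.png')
for (u,v) in((445,292),(440,285),(455,285)):
    w=s0[v-28:v+8,u-12:u+12].reshape(-1,3);print((u,v),w.mean(0),w.std(0))
    P=atz(a,u,v,.13);print(P,delta(P+[0,0,.085]))
```

```text
(445, 292) [ 98.15509259 108.46875    113.31712963] [5.74911603 6.26028378 6.53331088]
[0.28807417 0.09103881 0.13      ] (array([-23.71,  14.42,  -2.26]), None)
(440, 285) [ 99.82175926 108.73611111 113.3287037 ] [15.8508876  15.41253073 15.5780832 ]
[0.30535546 0.08232175 0.13      ] (array([-22.26,  13.14,  -2.26]), None)
(455, 285) [ 94.97222222 107.14467593 112.78356481] [21.51951454 24.8792667  27.15994563]
[0.28804787 0.06257517 0.13      ] (array([-21.07,  15.48,  -2.26]), None)
```

Run:
```python
from h import *
a=cap('scene');s0=cv2.imread('pics/s0.png').astype(float);L=[]
for x in np.arange(.42,.6,.01):
  for y in np.arange(-.2,.12,.01):
    for z in(.125,.15,.18,.21):
      u,v=proj(a,[x,y,z])[0].astype(int)
      if not(20<u<620 and 30<v<470):continue
      w=s0[v-14:v+6,u-10:u+11].reshape(-1,3);m=w.mean()
      L.append((w.std(0).mean()+max(0,m-105),m,x,y,z,u,v))
L.sort(key=lambda t:t[0]+30*np.hypot(t[2]-.51,t[3]+.075))
for t in L[:6]:print(np.round(t,3),delta([t[2],t[3],t[4]+.085])[0])
```

```text
[1.2066e+01 6.3465e+01 5.6000e-01 1.0000e-01 2.1000e-01 3.3300e+02
 1.9300e+02] [-14.41 -11.16 -10.27]
[1.4349e+01 8.7441e+01 5.6000e-01 4.0000e-02 1.2500e-01 3.5400e+02
 2.2000e+02] [-8.85 -8.93 -1.77]
[1.3336e+01 8.8767e+01 5.0000e-01 1.0000e-01 1.8000e-01 3.5500e+02
 2.1900e+02] [-16.65  -5.59  -7.27]
[1.4349e+01 8.7441e+01 5.3000e-01 7.0000e-02 1.5000e-01 3.5400e+02
 2.2000e+02] [-12.75  -7.26  -4.27]
[1.5128e+01 8.4583e+01 5.5000e-01 5.0000e-02 1.2500e-01 3.5400e+02
 2.2300e+02] [-10.15  -8.37  -1.77]
[1.3615e+01 6.4649e+01 5.5000e-01 1.1000e-01 2.1000e-01 3.3300e+02
 1.9700e+02] [-15.71 -10.6  -10.27]
```

Emit:
{"api": "move_arm", "payload": {"targets": [[[0,0,-2.5],[0,0,0]],[[-4,-4,-3],[0,0,0]],[[-8,-8,-2],[0,0,0]],[[-8.8,-8.9,-1.8],[0,0,0]],[[-8.8,-8.9,-1.8],[0,0,0]]]}}

```text
time_s: 11.08
tcp_pos: [0.5595, 0.0401, 0.2095]
eef_rot: [179.9, -0.1, -68.0]
contact_force: [-0.4, -0.7, -3.5]
gripper_width: 0.0255
gripper_force: 50.0
```

```bash
cat > m2.py <<'E'
from h import *
def run(save):
    s,p,R=tool();a=cap('scene',save);print(np.round(p*1e3,2),s['eef_rot'],s['time_s'])
    s0=cv2.imread('pics/s0.png').astype(float);d=cv2.GaussianBlur(np.abs(a['image'].astype(float)-s0).sum(2),(0,0),.5)
    cs=proj(a,[p+R.apply([0,0,h]) for h in(.03,.073,.085)]);print('axis px',np.round(cs,2))
    fu=np.polyfit(cs[:,1],cs[:,0],2);sc=np.linalg.norm(proj(a,p+[0,0,-.08])[0]-proj(a,p+[-.0008,-.0006,-.08])[0])*1000/1000
    sc=abs(proj(a,p+R.apply([0,0,.08])+np.array([-.8,-.6,0])*.01)[0][0]-proj(a,p+R.apply([0,0,.08]))[0][0])/10
    print('px/mm',sc)
    for v in range(int(cs[0,1])+2,int(cs[2,1])+5):
        u=np.polyval(fu,v);x0=int(u)-12;row=d[v,x0:x0+25];t=60;k=np.where(row>t)[0]
        if len(k)<2:print(v,'-',row.max());continue
        l,q=k[0],k[-1];Lx=x0+l-(row[l]-t)/(row[l]-row[l-1]) if l else x0;Rx=x0+q+(row[q]-t)/(row[q]-row[q+1]) if q<24 else x0+24
        print(v,'ctr %.2f w %.2f mm'%(((Lx+Rx)/2-u)/sc,(Rx-Lx)/sc),row[4:21].astype(int) if v>cs[1,1]-1 else '')
E
python3 -c "
from m2 import *
run('m1.png')"
```

```text
[559.49  40.15 209.5 ] [ 1.79871875e+02 -6.00116208e-02 -6.79903786e+01] 11.075
axis px [[355.54 197.76]
 [354.71 215.79]
 [354.49 220.67]]
px/mm 0.47301709292863736
199 ctr -7.89 w 37.01 mm 
200 ctr -0.93 w 50.74 mm 
201 ctr -0.83 w 50.74 mm 
202 ctr -0.73 w 50.74 mm 
203 ctr -0.64 w 50.74 mm 
204 ctr -0.54 w 50.74 mm 
205 ctr -7.46 w 36.71 mm 
206 ctr -0.35 w 50.74 mm 
207 ctr -0.25 w 50.74 mm 
208 ctr -0.15 w 50.74 mm 
209 ctr -0.06 w 50.74 mm 
210 ctr 1.12 w 18.89 mm 
211 ctr 1.12 w 19.09 mm 
212 ctr 1.52 w 18.29 mm 
213 ctr 1.39 w 18.25 mm 
214 ctr 1.00 w 19.10 mm 
215 ctr 0.89 w 19.24 mm [  4  13   9  10  28  79 135 198 235 266 251 287 287 150  24   9   6]
216 ctr 0.93 w 19.01 mm [  5   9   7   8  22  80 139 215 275 321 317 331 309 133  18   5   8]
217 ctr 1.12 w 16.32 mm [  7  14  13  10   8  39 102 212 287 357 388 340 214  62   7   7   3]
218 ctr 1.48 w 13.79 mm [  5   6   5   7   6  23  53 176 238 288 389 356 109  23   7   8   8]
219 ctr 1.87 w 13.24 mm [  6   6   6   6   6   9  26 131 175 228 373 410 116  18  15  10  11]
220 ctr 1.90 w 13.07 mm [  7  11   9  12   4   5  27 126 196 274 369 348  98  22  11   8   8]
221 ctr 1.67 w 11.06 mm [ 10   6   5  11   8  11  18  82 165 282 289 186  42   9  17  14   9]
222 ctr 1.90 w 6.11 mm [ 13   9  10   9  11  15   9  21  65 151 118  42  15   5   7   8   5]
223 - 28.262761447756613
224 - 19.048002896104265
```

Emit:
{"api": "move_arm", "payload": {"targets": [[[0,0,0],[0,0,0.18]],[[0,0,0],[0,0,0.36]],[[0,0,0],[0,0,0.54]],[[0,0,0],[0,0,0.72]],[[0,0,0],[0,0,0.9]]]}}

```text
time_s: 11.75
tcp_pos: [0.5591, 0.0382, 0.2106]
eef_rot: [-180.0, -0.1, -120.0]
contact_force: [0.6, -0.8, -2.0]
gripper_width: 0.0254
gripper_force: 50.0
```

Emit:
{"api": "move_arm", "payload": {"targets": [[[0,0,0],[0,0,0.18]],[[0,0,0],[0,0,0.36]],[[0,0,0],[0,0,0.54]],[[0,0,0],[0,0,0.67]],[[0,0,0],[0,0,0.67]]]}}

```text
time_s: 12.38
tcp_pos: [0.5592, 0.0384, 0.2105]
eef_rot: [-179.9, -0.0, -158.0]
contact_force: [0.6, -0.6, -3.8]
gripper_width: 0.0255
gripper_force: 50.0
```

```bash
python3 -c "
from m2 import *
run('m2.png')
i=[cv2.resize(cv2.imread('pics/%s.png'%n)[190:240,330:380],(400,400),interpolation=cv2.INTER_CUBIC) for n in('m1','m2')]
cv2.imwrite('pics/m12.png',np.hstack(i))"
```

```text
[559.2   38.37 210.47] [-1.79940766e+02 -3.32998913e-02 -1.58003728e+02] 12.375
axis px [[356.26 197.11]
 [355.38 215.14]
 [355.14 220.03]]
px/mm 0.4729709465659823
199 ctr -7.23 w 32.22 mm 
200 ctr 1.59 w 47.05 mm 
201 ctr -0.15 w 50.74 mm 
202 ctr -0.05 w 50.74 mm 
203 ctr -2.06 w 50.74 mm 
204 ctr -1.96 w 50.74 mm 
205 ctr -9.00 w 36.46 mm 
206 ctr -1.75 w 50.74 mm 
207 ctr -1.65 w 50.74 mm 
208 ctr -1.55 w 50.74 mm 
209 ctr -1.45 w 50.74 mm 
210 ctr 7.29 w 33.47 mm 
211 ctr -0.11 w 18.41 mm 
212 ctr 0.00 w 18.13 mm 
213 ctr -0.32 w 18.60 mm 
214 ctr -0.70 w 19.42 mm 
215 ctr -0.11 w 18.13 mm [  4   3   6  14  56 128 198 237 264 245 267 303 116  26   8  11   9]
216 ctr 0.93 w 15.68 mm [  4   6   5  11  14  55 117 174 192 157 183 323 102  15   7  23   9]
217 ctr 2.49 w 13.34 mm [ 12   6  11   7   9  25  42  97 124 156 228 399 127  18   4  10  10]
218 ctr 2.35 w 13.59 mm [ 12   5   7  12  14  13  47 132 176 253 322 365 111  20   7  18   9]
219 ctr 2.09 w 12.36 mm [ 14   5   6  10   6  22  32 138 228 317 367 288  65  16  16  15   7]
220 ctr 2.17 w 11.35 mm [  7   5  11   4   7  15  18 103 230 362 381 214  34   6   6   9  10]
221 ctr 2.61 w 9.00 mm [ 11   8  12  12  14   9  10  41 131 235 234  98  14   5   4   4   6]
222 - 36.67861987213852
223 - 16.82207899344977
224 - 28.386802239563384
```

View pics/m12.png

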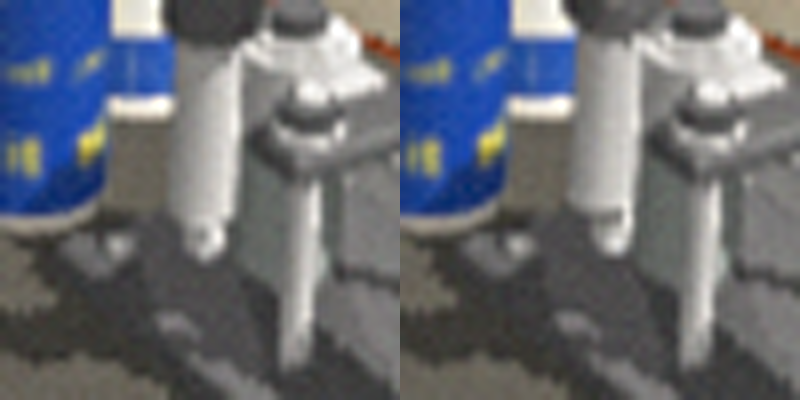

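Both crops show the nose right of the stem centre: left crop (205,240), right crop (613,238), stem centres about (203,200) and (605,190). At yaw −158 that puts the pilot about 2.5 mm to image-right and 0.75 mm towards the camera.

Run:
```python
from h import *
R0=Ro.from_euler('xyz',[180,0,-157.95],degrees=True)
print(delta([.5111,-.0744,.187],R0))
print('tc in tool axes',R0.inv().apply([-.601,.799,0]),'e',R0.inv().apply([-.799,-.601,0]))
```

```text
(array([ 8.72, -8.65,  2.35]), array([-0.001 , -0.0006,  0.0014]))
tc in tool axes [2.57083773e-01 9.66183178e-01 1.18323314e-16] e [ 9.66183178e-01 -2.57083773e-01 -3.14836819e-17]
```

Emit:
{"api": "move_arm", "payload": {"targets": [[[4,-4,0],[0,0,0]],[[8,-8,0],[0,0,0]],[[8.7,-8.65,1.5],[0,0,0]],[[8.7,-8.65,2.3],[0,0,0]],[[8.7,-8.65,2.3],[0,0,0]]]}}

```text
time_s: 13.05
tcp_pos: [0.5113, -0.0729, 0.1865]
eef_rot: [-180.0, -0.1, -157.9]
contact_force: [-0.4, 0.3, -2.7]
gripper_width: 0.0255
gripper_force: 50.0
```

Emit:
{"api": "move_arm", "payload": {"targets": [[[0,0,0],[0,0,0]],[[0,0,0.1],[0,0,0]],[[0,0,0.2],[0,0,0]],[[0,0,0.3],[0,0,0]]]}}

```text
time_s: 13.55
tcp_pos: [0.5114, -0.0732, 0.1842]
eef_rot: [-179.9, -0.1, -157.9]
contact_force: [-1.1, 0.3, -3.1]
gripper_width: 0.0249
gripper_force: 50.0
```

Run:
```python
from h import *
s,p,R=tool();print(p,s['contact_force'],s['eef_rot'],delta([.5111,-.0744,.187]))
a=cap('scene')
s0=cv2.imread('pics/s0.png').astype(float);d=np.abs(a['image'].astype(float)-s0).sum(2)
print(proj(a,p+R.apply([0,0,.085])))
for v in range(212,230):print(v,d[v,397:419].astype(int))
print('gray');
for v in range(212,230):print(v,a['image'][v,397:419,0].astype(int))
```

```text
[ 0.51140241 -0.07318977  0.18420934] [-1.09644933  0.27269933 -3.1494725 ] [-1.79941976e+02 -5.37901806e-02 -1.57935284e+02] (array([ 0.07, -0.1 , -0.28]), None)
[[406.07290049 221.44429849]]
212 [ 11   8   8   3   1   8  34  83 120 162 192 201 177 125   8   6  15   2
   5   1  21  10]
213 [  5  19   6   9  14  10  39  50 104 172 236 271 285 197  26  10  16   4
   5   7   5   5]
214 [  4   3   4   8   8   8  23  87 120 200 233 270 274 239  22   6   3  16
   7   9   5   8]
215 [  5   0  10   4   7   9  37  89 140 193 242 268 274 202   7  14  10  18
   2   7  11   4]
216 [  2   2   2   5   0   5  42  80 130 185 254 297 311 205  14  15   3  12
   4   4   8   6]
217 [  4   2   1   4  10  15   6  37  57   7  70 153 195 121   4   7   5   1
  28  11  11   1]
218 [ 12   3  15  13   3   6   6  26 248 305 266 204 116   3   7   4   4   4
   3  20   7   5]
219 [  9  90 158  63   8  12  32  11 294 354 291 220 132  31   4   5   8  11
   4   5   9   6]
220 [137 247 261 219 112  83  35 103 253 211 160 110  55   6   5   3   1   3
   6   5   4   5]
221 [257 275 272 275 253 182 156 193 239 198 163 166
[... 1656 characters left out ...]
9  94 163 228 237
 238 234 198 140]
223 [214 216 213 211 163  67  53  61  56  69  60  46  45  49  67 120 201 234
 237 236 232 171]
224 [230 241 242 239 218 119  70  64  68  62  53  61  66  74  76 124 207 236
 234 240 244 205]
225 [181 228 238 239 238 208 145  90  85  70  71  72  82  89 115 177 231 237
 236 240 242 204]
226 [137 184 222 234 239 237 222 179 179 173 147 149 158 185 202 231 239 239
 240 239 236 178]
227 [109 131 170 203 227 235 231 218 220 217 208 206 211 220 228 241 237 238
 239 242 230 157]
228 [109 117 133 145 178 204 208 217 219 223 223 224 225 228 240 251 249 239
 231 228 197 138]
229 [113 111 116 119 133 151 160 179 193 198 210 211 223 228 237 237 222 222
 217 209 184 126]
```

Emit:
{"api": "move_arm", "payload": {"targets": [[[0,-0.05,0.07],[0,0,0]],[[0,-0.05,0.14],[0,0,0]],[[0,-0.05,0.2],[0,0,0]],[[0,-0.05,0.25],[0,0,0]]]}}

```text
time_s: 14.1
tcp_pos: [0.5115, -0.0739, 0.1817]
eef_rot: [-179.9, -0.1, -158.0]
contact_force: [0.3, -0.4, -2.4]
gripper_width: 0.0249
gripper_force: 50.0
```

Emit:
{"api": "move_arm", "payload": {"targets": [[[0,0,0.05],[0,0,0]],[[0,0,0.1],[0,0,0]],[[0,0,0.1],[0,0,0]]]}}

```text
time_s: 14.48
tcp_pos: [0.5115, -0.0738, 0.1807]
eef_rot: [-179.9, -0.1, -158.0]
contact_force: [-0.4, 0.1, -2.1]
gripper_width: 0.0254
gripper_force: 50.0
```

Emit:
{"api": "move_arm", "payload": {"targets": [[[0,0,0.05],[0,0,0]],[[0,0,0.1],[0,0,0]],[[0,0,0.1],[0,0,0]]]}}

```text
time_s: 14.85
tcp_pos: [0.5115, -0.0738, 0.1797]
eef_rot: [-179.9, -0.1, -158.0]
contact_force: [-0.3, 0.3, -2.2]
gripper_width: 0.0252
gripper_force: 50.0
```

Emit:
{"api": "move_arm", "payload": {"targets": [[[0,0,0.05],[0,0,0]],[[0,0,0.1],[0,0,0]],[[0,0,0.1],[0,0,0]]]}}

```text
time_s: 15.22
tcp_pos: [0.5115, -0.0738, 0.1787]
eef_rot: [-179.9, -0.1, -158.0]
contact_force: [-0.3, 0.4, -3.0]
gripper_width: 0.0252
gripper_force: 50.0
```

Emit:
{"api": "move_arm", "payload": {"targets": [[[0,0,0.05],[0,0,0]],[[0,0,0.1],[0,0,0]],[[0,0,0.1],[0,0,0]]]}}

```text
time_s: 15.6
tcp_pos: [0.5115, -0.0739, 0.1777]
eef_rot: [-179.9, -0.1, -158.0]
contact_force: [-0.1, -0.8, -3.0]
gripper_width: 0.0254
gripper_force: 50.0
```

Emit:
{"api": "move_arm", "payload": {"targets": [[[0,0,0.05],[0,0,0]],[[0,0,0.1],[0,0,0]],[[0,0,0.1],[0,0,0]]]}}

```text
time_s: 15.98
tcp_pos: [0.5115, -0.0738, 0.1767]
eef_rot: [-179.9, -0.1, -158.0]
contact_force: [-0.0, -0.2, -3.7]
gripper_width: 0.0252
gripper_force: 50.0
```

Emit:
{"api": "move_arm", "payload": {"targets": [[[0,0,0.07],[0,0,0]],[[0,0,0.14],[0,0,0]],[[0,0,0.2],[0,0,0]],[[0,0,0.2],[0,0,0]]]}}

```text
time_s: 16.48
tcp_pos: [0.5115, -0.0738, 0.1746]
eef_rot: [-179.9, -0.1, -158.0]
contact_force: [-0.1, 0.6, -4.0]
gripper_width: 0.0253
gripper_force: 50.0
```

Emit:
{"api": "move_arm", "payload": {"targets": [[[0,0,0.05],[0,0,0]],[[0,0,0.1],[0,0,0]],[[0,0,0.15],[0,0,0]],[[0,0,0.15],[0,0,0]]]}}

```text
time_s: 16.98
tcp_pos: [0.5115, -0.0739, 0.1732]
eef_rot: [-179.9, -0.1, -158.0]
contact_force: [-0.1, -0.8, -4.2]
gripper_width: 0.0252
gripper_force: 50.0
```

Run:
```python
from h import *
s,p,R=tool();print(p,s['contact_force'],s['moment'])
a=cap('scene','i1.png');q=proj(a,p+R.apply([0,0,.085]))[0];print(q)
i=a['image'][190:240,382:432];cv2.imwrite('pics/i1c.png',cv2.resize(i,(600,600),interpolation=cv2.INTER_CUBIC))
```

```text
[ 0.51148513 -0.07387794  0.17319211] [-0.0680156  -0.76084003 -4.16506883] [ 0.00453592 -0.00269001  0.0214581 ]
[405.75629032 225.55408862]
```

View pics/i1c.png

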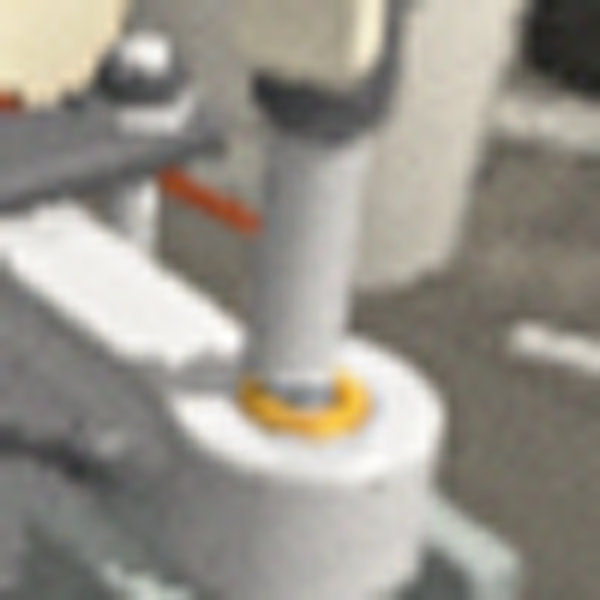

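The crop shows the nose inside the bush (grey neck at (305,392) in the yellow ring), shoulder a few mm above and the stem about 10 px left of the ring centre (307,405). Next I centre the stem over the eye.

Emit:
{"api": "move_arm", "payload": {"targets": [[[0.07,0,0],[0,0,0]],[[0.13,0,0],[0,0,0]],[[0.2,0,0],[0,0,0]],[[0.25,0,0],[0,0,0]],[[0.25,0,0],[0,0,0]]]}}

```text
time_s: 17.65
tcp_pos: [0.5095, -0.0747, 0.1733]
eef_rot: [-179.9, -0.0, -158.0]
contact_force: [0.4, 1.4, -3.3]
gripper_width: 0.0254
gripper_force: 50.0
```

Run:
```python
from h import *
s,p,R=tool();print(p,s['contact_force'],s['moment'],R.inv().apply(s['contact_force']))
a=cap('scene','i2.png')
s0=cv2.imread('pics/s0.png').astype(float);d=np.abs(a['image'].astype(float)-s0).sum(2)
for v in range(204,224):print(v,a['image'][v,398:418,0].astype(int),d[v,398:418].astype(int))
```

```text
[ 0.50948032 -0.07468458  0.17329925] [ 0.42760799  1.35902529 -3.29940212] [ 0.22914718 -0.5915885  -0.01853769] [-0.90774201  1.1026613   3.29787738]
204 [123 140 133 138 139 140 134 117 120 129 143 157 181 189 194 174 168 171
 175 178] [  0   6  15   5   5   4  31  92  85  78  51  19  71 104  97  21   1  10
   4   5]
205 [ 82 109 123 124 137 135 138 116 120 133 148 168 182 189 195 177 168 170
 176 178] [  9   5  10   4  12   8  15  95 109  63  16  30  78  89  98  34  11  14
   4   7]
206 [ 41  46  73  87 123 129 140 114 123 128 153 168 182 196 194 165 167 175
 176 177] [ 11  10   2   6   9   8  33 104  83  74  16  37  77 116  86   8   7  13
  12  10]
207 [ 77  52  40  52  82  97 120 112 125 139 151 174 185 194 189 167 167 171
 171 176] [  8   8  12  17   3  11  62 108  78  34  18  55 104 106  77   7   3   8
  13   8]
208 [103  91  75  59  37  56  90 116 126 138 161 172 192 197 189 165 160 169
 169 172] [  6  12   5  22   9  18  22  73  79  38  26  54 114 123  84   3  11   2
   9   7]
209 [102 103  99  91  70  63  87 118 130 143 162 179 193 197 184 159 165 167
 168 174] [  5   2   
[... 1751 characters left out ...]
 3   1  17
  14  18]
220 [147 148 145 146 146 116 130 144 162 176 189 202 206 224 241 241 230 194
 130  94] [232 250 261 254 214 254 238 203 177 143 114  86  43  20   4   5   5   3
   9   5]
221 [142 143 142 136 102  80 120 147 164 180 199 218 197 164 216 240 239 234
 205 136] [276 267 273 244 172 175 219 221 188 159 176 186  97  21   7   4   3   0
  19   7]
222 [147 152 151 115  57  48  77 111 133 132 147 174 140  95 162 227 237 238
 231 204] [256 254 228 180 150 192 178 194 170 120 142 207  97   8   6   3   1   2
   9  11]
223 [219 219 209 145  58  46  56  74 106 121 138 144 111  70 116 204 234 235
 239 233] [ 39  41  55  72  99 141 122 177 173 107 156 167  87   8  10   0   4   2
   3   4]
```

Emit:
{"api": "move_arm", "payload": {"targets": [[[0,0,0.1],[0,0,0]],[[0,0,0.2],[0,0,0]],[[0,0,0.3],[0,0,0]],[[0,0,0.35],[0,0,0]]]}}

```text
time_s: 18.2
tcp_pos: [0.5095, -0.0747, 0.1698]
eef_rot: [-179.9, -0.0, -157.9]
contact_force: [1.8, 0.3, -1.6]
gripper_width: 0.0253
gripper_force: 50.0
```

Emit:
{"api": "move_arm", "payload": {"targets": [[[0,0,0.05],[0,0,0]],[[0,0,0.1],[0,0,0]],[[0,0,0.1],[0,0,0]]]}}

```text
time_s: 18.58
tcp_pos: [0.5094, -0.0748, 0.1688]
eef_rot: [-179.9, -0.0, -158.0]
contact_force: [2.2, 1.2, -1.4]
gripper_width: 0.0251
gripper_force: 50.0
```

Emit:
{"api": "move_arm", "payload": {"targets": [[[0,0,0.05],[0,0,0]],[[0,0,0.1],[0,0,0]],[[0,0,0.1],[0,0,0]]]}}

```text
time_s: 18.95
tcp_pos: [0.5096, -0.0749, 0.1685]
eef_rot: [-179.9, -0.0, -157.9]
contact_force: [-0.8, 1.3, 5.1]
gripper_width: 0.0254
gripper_force: 50.0
```

Emit:
{"api": "move_arm", "payload": {"targets": [[[0,0,0.02],[0,0,0]],[[0,0,0.04],[0,0,0]],[[0,0,0.06],[0,0,0]]]}}

```text
time_s: 19.32
tcp_pos: [0.5096, -0.0749, 0.1681]
eef_rot: [-179.9, 0.0, -157.9]
contact_force: [0.4, 1.0, 6.7]
gripper_width: 0.0251
gripper_force: 50.0
```

Emit:
{"api": "move_arm", "payload": {"targets": [[[0,0,0.03],[0,0,0]],[[0,0,0.06],[0,0,0]],[[0,0,0.09],[0,0,0]]]}}

```text
time_s: 19.7
tcp_pos: [0.5097, -0.0749, 0.1672]
eef_rot: [-179.9, 0.0, -157.9]
contact_force: [-0.0, 1.2, 6.4]
gripper_width: 0.0251
gripper_force: 50.0
```

Sliding at about 9–10 N. Pressing on steadily.

Emit:
{"api": "move_arm", "payload": {"targets": [[[0,0,0.04],[0,0,0]],[[0,0,0.08],[0,0,0]],[[0,0,0.12],[0,0,0]],[[0,0,0.16],[0,0,0]],[[0,0,0.2],[0,0,0]]]}}

```text
time_s: 20.32
tcp_pos: [0.5097, -0.0749, 0.1652]
eef_rot: [-179.9, 0.0, -157.9]
contact_force: [0.6, 1.0, 6.6]
gripper_width: 0.025
gripper_force: 50.0
```

Emit:
{"api": "move_arm", "payload": {"targets": [[[0,0,0.05],[0,0,0]],[[0,0,0.1],[0,0,0]],[[0,0,0.15],[0,0,0]],[[0,0,0.2],[0,0,0]],[[0,0,0.25],[0,0,0]]]}}

```text
time_s: 20.95
tcp_pos: [0.5097, -0.0749, 0.1627]
eef_rot: [-179.9, 0.0, -157.9]
contact_force: [0.5, 1.2, 6.1]
gripper_width: 0.0255
gripper_force: 50.0
```

Run:
```python
from h import *
s,p,R=tool();print(s['time_s'],p,R.inv().apply(s['contact_force']),s['moment'])
a=cap('scene','i3.png')
for v in range(216,228):print(v,a['image'][v,398:418,0].astype(int))
```

```text
20.95 [ 0.50966774 -0.07490672  0.16269668] [-0.91019117  0.90221079 -6.0990955 ] [ 0.48140431 -0.05303969  0.02953738]
216 [241 239 207 142 101 100 112 128 141 158 175 191 196 182 101  93  91  92
  98  92]
217 [239 243 239 219 173 126 119 130 145 166 178 192 196 169 104  87  93  98
  95 103]
218 [239 217 214 243 219 139 117 129 149 170 177 194 199 191 162 116 100  97
 100 105]
219 [193 168 157 196 190 129 120 136 149 170 184 193 208 222 228 202 161 118
  92  95]
220 [147 145 140 148 140 109 129 140 153 174 184 197 209 229 241 239 230 194
 131  94]
221 [143 144 145 138 127 112 124 142 155 174 186 195 198 196 227 238 238 236
 201 137]
222 [148 154 150 125 109 112 129 142 159 175 191 198 187 148 183 225 236 237
 235 203]
223 [217 215 207 155  94 110 131 144 161 179 195 196 177 105 135 203 233 235
 237 235]
224 [240 240 240 212 133 116 126 143 169 182 197 201 156  81 129 205 236 236
 239 242]
225 [231 240 238 234 212 169 147 155 170 184 207 214 119 111 169 231 239 237
 239 242]
226 [181 222 234 237 236 228 210 199 191 184 191 208 177 190 215 237 238 239
 242 239]
227 [136 167 199 228 234 234 233 213 215 206 206 206 216 221 224 234 239 239
 241 229]
```

Emit:
{"api": "move_arm", "payload": {"targets": [[[0,0,0.06],[0,0,0]],[[0,0,0.12],[0,0,0]],[[0,0,0.18],[0,0,0]],[[0,0,0.24],[0,0,0]],[[0,0,0.3],[0,0,0]]]}}

```text
time_s: 21.62
tcp_pos: [0.5097, -0.0749, 0.1597]
eef_rot: [-179.9, 0.0, -157.9]
contact_force: [0.5, 1.2, 6.1]
gripper_width: 0.025
gripper_force: 50.0
```

Emit:
{"api": "move_arm", "payload": {"targets": [[[0,0,0.06],[0,0,0]],[[0,0,0.12],[0,0,0]],[[0,0,0.18],[0,0,0]],[[0,0,0.24],[0,0,0]],[[0,0,0.3],[0,0,0]]]}}

```text
time_s: 22.25
tcp_pos: [0.5097, -0.0749, 0.1567]
eef_rot: [-179.9, 0.0, -157.9]
contact_force: [0.6, 1.4, 6.6]
gripper_width: 0.0251
gripper_force: 50.0
```

Emit:
{"api": "move_arm", "payload": {"targets": [[[0,0,0.06],[0,0,0]],[[0,0,0.12],[0,0,0]],[[0,0,0.18],[0,0,0]],[[0,0,0.24],[0,0,0]],[[0,0,0.3],[0,0,0]]]}}

```text
time_s: 22.88
tcp_pos: [0.5097, -0.0749, 0.1537]
eef_rot: [-179.9, 0.0, -157.9]
contact_force: [0.6, 0.8, 7.3]
gripper_width: 0.0252
gripper_force: 50.0
```

Emit:
{"api": "move_arm", "payload": {"targets": [[[0,0,0.06],[0,0,0]],[[0,0,0.12],[0,0,0]],[[0,0,0.18],[0,0,0]],[[0,0,0.24],[0,0,0]],[[0,0,0.3],[0,0,0]]]}}

```text
time_s: 23.5
tcp_pos: [0.5097, -0.0749, 0.1506]
eef_rot: [-179.9, 0.0, -157.9]
contact_force: [-0.3, 1.5, 6.7]
gripper_width: 0.0252
gripper_force: 50.0
```

Emit:
{"api": "move_arm", "payload": {"targets": [[[0,0,0.06],[0,0,0]],[[0,0,0.12],[0,0,0]],[[0,0,0.18],[0,0,0]],[[0,0,0.24],[0,0,0]],[[0,0,0.3],[0,0,0]]]}}

```text
time_s: 24.12
tcp_pos: [0.5097, -0.0749, 0.1476]
eef_rot: [-179.9, 0.0, -157.9]
contact_force: [0.3, 0.4, 5.9]
gripper_width: 0.0252
gripper_force: 50.0
```

Emit:
{"api": "move_arm", "payload": {"targets": [[[0,0,0.06],[0,0,0]],[[0,0,0.12],[0,0,0]],[[0,0,0.18],[0,0,0]],[[0,0,0.24],[0,0,0]],[[0,0,0.3],[0,0,0]]]}}

```text
time_s: 24.75
tcp_pos: [0.5096, -0.0749, 0.1446]
eef_rot: [-179.9, -0.0, -157.9]
contact_force: [0.8, 1.5, 5.3]
gripper_width: 0.0249
gripper_force: 50.0
```

Emit:
{"api": "move_arm", "payload": {"targets": [[[0,0,0.06],[0,0,0]],[[0,0,0.12],[0,0,0]],[[0,0,0.18],[0,0,0]],[[0,0,0.24],[0,0,0]],[[0,0,0.3],[0,0,0]]]}}

```text
time_s: 25.38
tcp_pos: [0.5095, -0.0749, 0.1412]
eef_rot: [-179.9, -0.0, -157.9]
contact_force: [1.3, 1.4, 4.3]
gripper_width: 0.0252
gripper_force: 50.0
```

Emit:
{"api": "move_arm", "payload": {"targets": [[[0,0,0.06],[0,0,0]],[[0,0,0.12],[0,0,0]],[[0,0,0.18],[0,0,0]],[[0,0,0.24],[0,0,0]],[[0,0,0.3],[0,0,0]]]}}

```text
time_s: 26.0
tcp_pos: [0.5091, -0.0748, 0.1374]
eef_rot: [-180.0, -0.1, -158.0]
contact_force: [2.9, -0.1, -2.8]
gripper_width: 0.0254
gripper_force: 50.0
```

Run:
```python
from h import *
s,p,R=tool();print(s['time_s'],p,R.inv().apply(s['contact_force']))
a=cap('scene','i4.png');print([(x['location'],x['score']) for x in pinpoint('bush','scene')],[(x['box'],x['score']) for x in recognise('bush','scene')])
print(proj(a,[[.5103,-.0745,.012],[.5103,-.0745,.03],[.5103,-.0745,.045]]))
hsv=cv2.cvtColor(a['image'],cv2.COLOR_BGR2HSV);m=((hsv[...,1]>120)&(hsv[...,0]>10)&(hsv[...,0]<32)&(hsv[...,2]>60));m[:, :375]=0;m[:,440:]=0;m[:210]=0;m[285:]=0
k=np.argwhere(m);print(len(k),k.min(0) if len(k) else '',k.max(0) if len(k) else '')
```

```text
26.0 [ 0.50906091 -0.07479505  0.13739259] [-2.66463436 -1.14776465  2.77436844]
[([372.7, 233.3], 0.61)] []
[[402.95787779 253.70578416]
 [403.72997239 247.27646252]
 [404.38150113 241.8298346 ]]
78 [241 402] [249 413]
```

The load vanished (bush released). Drawing the driver straight up, then checking the bush.

Emit:
{"api": "move_arm", "payload": {"targets": [[[0,0,-0.5],[0,0,0]],[[0,0,-1.2],[0,0,0]],[[0,0,-2],[0,0,0]],[[0,0,-3],[0,0,0]],[[0,0,-4],[0,0,0]]]}}

```text
time_s: 26.78
tcp_pos: [0.5089, -0.0749, 0.1785]
eef_rot: [-179.9, -0.1, -158.0]
contact_force: [-0.6, -0.0, -3.1]
gripper_width: 0.0254
gripper_force: 50.0
```

Emit:
{"api": "move_arm", "payload": {"targets": [[[0,0,-2],[0,0,0]],[[0,0,-5],[0,0,0]],[[0,0,-8],[0,0,0]],[[0,0,-9],[0,0,0]],[[0,0,-9],[0,0,0]]]}}

```text
time_s: 27.4
tcp_pos: [0.5092, -0.0746, 0.2679]
eef_rot: [-180.0, -0.0, -158.0]
contact_force: [-0.0, -0.4, -4.2]
gripper_width: 0.0256
gripper_force: 50.0
```

Run:
```python
from h import *
s,p,R=tool();print(s['time_s'],p,s['eef_rot'],s['contact_force'])
a=cap('scene','i5.png')
hsv=cv2.cvtColor(a['image'],cv2.COLOR_BGR2HSV);m=((hsv[...,1]>120)&(hsv[...,0]>10)&(hsv[...,0]<32)&(hsv[...,2]>60));m[:, :375]=0;m[:,440:]=0;m[:210]=0;m[285:]=0
k=np.argwhere(m);print(len(k),k.min(0),k.max(0))
for v in range(238,258):print(v,''.join('#' if x else '.' for x in m[v,390:425]))
print(proj(a,[[.5103,-.0745,.042],[.5103,-.0745,.012]]))
# refine driver axis to tool: stem/tool known upright. target: middle hole
print(delta([.411,.2485,.25]),delta([.411,.2485,.0975]))
b=None
```

```text
27.4 [ 0.50916521 -0.07457073  0.26785585] [-1.79955505e+02 -1.32346763e-02 -1.57964904e+02] [-0.00735414 -0.3568038  -4.1842255 ]
85 [241 402] [255 409]
238 ...................................
239 ...................................
240 ...................................
241 ............###...#................
242 .............#######...............
243 ..............######...............
244 ..............######...............
245 ..............######...............
246 ..............######...............
247 ..............######...............
248 ..............######...............
249 ..............######...............
250 ..............######...............
251 ..............######...............
252 .............######................
253 .............######................
254 .............#####.................
255 .............###...................
256 ...................................
257 ...................................
[[404.25060157 242.92569832]
 [402.95787779 253.70578416]]
(array([-3.07, 33.61,  1.68]), None) (array([-3.1 , 33.62, 16.93]), None)
```

Bronze pixels at columns 402–409, rows 241–255 match a bush standing in the receiver. Now I locate the emptied end hole for returning the driver.

Run:
```python
from h import *
a=cap('scene','h1.png');b=cap('top','h2.png')
t=np.linspace(0,2*np.pi,40)
for n,c in(('s',a),('t',b)):
    for (x,y) in((.4193,.1831),(.4105,.2475)):
        q=proj(c,[x,y,.06])[0];u,v=np.round(q).astype(int);g=c['image'][...,2][v-9:v+10,u-9:u+10].astype(float)
        wt=np.clip(np.percentile(g,70)*.7-g,0,None);wt[(np.add.outer((np.arange(19)-9)**2,(np.arange(19)-9)**2))>81]=0
        yy,xx=np.mgrid[v-9:v+10,u-9:u+10];cc=((wt*xx).sum()/wt.sum(),(wt*yy).sum()/wt.sum())
        print(n,(x,y),q,cc,atz(c,*cc,.06))
        print(g[::2,::1].astype(int) if n=='s' and x>.415 else '')
```

```text
s (0.4193, 0.1831) [350.75567206 307.71900185] (np.float64(352.9824682021313), np.float64(308.9466024979947)) [0.41421878 0.18234272 0.06      ]
[[229 228 233 228 226 223 223 225 224 227 232 234 235 236 238 237 239 241
  241]
 [229 228 222 223 222 224 225 231 233 236 238 237 238 239 237 240 241 240
  240]
 [225 223 226 235 240 240 231 223 224 218 223 222 228 236 243 241 240 239
  238]
 [230 233 205 205 201 193 189 184 170 156 147 149 143 168 197 224 236 234
  233]
 [235 201 199 206 203 201 199 184 181 163 135 132 126 120 126 158 227 236
  236]
 [231 213 210 214 208 201 193 181 151 136 134 126 122 110 108 176 237 240
  242]
 [234 234 227 216 211 198 135 138 133 126 122 117 120 142 199 242 245 245
  246]
 [241 236 236 237 239 239 242 228 223 234 234 233 233 244 244 245 245 246
  245]
 [243 242 242 241 244 244 241 235 231 232 235 240 244 244 247 246 244 245
  245]
 [155 155 174 181 182 232 230 230 235 240 243 244 245 244 244 243 246 248
  248]]
s (0.4105, 0.2475) [327.85148361 326.3687331 ] (np.float64(nan), np.float64(nan)) [nan nan nan]

t (0.4193, 0.1831) [282.42769844 317.86102522] (np.float64(286.58686616791357), np.float64(315.7069825436409)) [0.42367246 0.17433256 0.06      ]

t (0.4105, 0.2475) [251.78720188 322.47331746] (np.float64(246.5363408521303), np.float64(318.7017543859649)) [0.41851438 0.25851856 0.06      ]
<stdin>:8: RuntimeWarning: invalid value encountered in scalar divide
```

Run:
```python
from h import *
c=cap('scene');print(atz(c,350,308.4,.06));print(delta([.4185,.184,.24]),delta([.4185,.184,.0965]))
```

```text
[0.4188699  0.18544293 0.06      ]
(array([-1.37, 27.36,  2.63]), None) (array([-1.41, 27.36, 16.98]), None)
```

Emit:
{"api": "move_arm", "payload": {"targets": [[[-0.3,5,0],[0,0,0]],[[-0.6,11,0],[0,0,0]],[[-0.9,17,0.5],[0,0,0]],[[-1.2,23,1],[0,0,0]],[[-1.4,27.4,2],[0,0,0]]]}}

```text
time_s: 28.22
tcp_pos: [0.4183, 0.1865, 0.247]
eef_rot: [-179.9, -0.0, -157.9]
contact_force: [1.0, -0.5, -3.3]
gripper_width: 0.025
gripper_force: 50.0
```

Emit:
{"api": "move_arm", "payload": {"targets": [[[0,0,1],[0,0,0]],[[0,0,4],[0,0,0]],[[0,0,6],[0,0,0]],[[0,0,6],[0,0,0]]]}}

```text
time_s: 28.72
tcp_pos: [0.4185, 0.1829, 0.1856]
eef_rot: [-179.8, -0.3, -158.0]
contact_force: [1.2, -0.4, -2.9]
gripper_width: 0.0251
gripper_force: 50.0
```

Run:
```python
from h import *
s,p,R=tool();print(s['time_s'],p,s['contact_force']);print(delta([.4187,.1845,.0965]))
c=cap('scene');print('nose pred',proj(c,p+R.apply([0,0,.085])),[(x['location'],x['score']) for x in pinpoint('driver','scene')[:1]])
```

```text
28.725 [0.41846638 0.18291207 0.18561703] [ 1.2316043  -0.44969499 -2.94251933]
(array([-0.13,  0.16,  8.91]), None)
nose pred [[352.33658847 290.89844344]] [([288.2, 349.4], 0.94)]
```

Emit:
{"api": "move_arm", "payload": {"targets": [[[-0.05,0.15,2],[0,0,0]],[[-0.05,0.15,3.5],[0,0,0]],[[-0.05,0.15,4.5],[0,0,0]],[[-0.05,0.15,5.5],[0,0,0]],[[-0.05,0.15,5.5],[0,0,0]]]}}

```text
time_s: 29.45
tcp_pos: [0.4191, 0.1857, 0.1321]
eef_rot: [-179.9, -0.1, -158.0]
contact_force: [0.4, -0.5, -3.2]
gripper_width: 0.0251
gripper_force: 50.0
```

Emit:
{"api": "move_arm", "payload": {"targets": [[[0,0,0.8],[0,0,0]],[[0,0,1.6],[0,0,0]],[[0,0,2.4],[0,0,0]],[[0,0,2.8],[0,0,0]],[[0,0,2.8],[0,0,0]]]}}

```text
time_s: 30.08
tcp_pos: [0.419, 0.1858, 0.1041]
eef_rot: [-179.9, -0.1, -158.0]
contact_force: [0.1, -0.1, -3.0]
gripper_width: 0.0253
gripper_force: 50.0
```

Emit:
{"api": "move_arm", "payload": {"targets": [[[0,0,0.2],[0,0,0]],[[0,0,0.4],[0,0,0]],[[0,0,0.5],[0,0,0]],[[0,0,0.5],[0,0,0]]]}}

```text
time_s: 30.58
tcp_pos: [0.4192, 0.1859, 0.0994]
eef_rot: [-179.9, -0.1, -158.0]
contact_force: [0.1, -0.5, -3.4]
gripper_width: 0.0253
gripper_force: 50.0
```

Emit:
{"api": "move_arm", "payload": {"targets": [[[0,0,0.1],[0,0,0]],[[0,0,0.2],[0,0,0]],[[0,0,0.3],[0,0,0]],[[0,0,0.3],[0,0,0]]]}}

```text
time_s: 31.08
tcp_pos: [0.4191, 0.1858, 0.0963]
eef_rot: [-179.9, -0.1, -158.0]
contact_force: [0.1, -0.4, -3.4]
gripper_width: 0.0252
gripper_force: 50.0
```

Emit:
{"api": "move_arm", "payload": {"targets": [[[0,0,0.05],[0,0,0]],[[0,0,0.1],[0,0,0]],[[0,0,0.1],[0,0,0]]]}}

```text
time_s: 31.45
tcp_pos: [0.4192, 0.1859, 0.0954]
eef_rot: [-179.9, -0.1, -158.0]
contact_force: [-0.5, -0.7, -2.9]
gripper_width: 0.0254
gripper_force: 50.0
```

Emit:
{"api": "move_arm", "payload": {"targets": [[[0,0,0.05],[0,0,0]],[[0,0,0.1],[0,0,0]],[[0,0,0.1],[0,0,0]]]}}

```text
time_s: 31.82
tcp_pos: [0.4195, 0.1861, 0.0952]
eef_rot: [-179.9, -0.0, -157.9]
contact_force: [-2.9, -1.2, 7.0]
gripper_width: 0.0258
gripper_force: 50.0
```

Emit:
{"api": "move_arm", "payload": {"targets": [[[0,0,0],[0,0,0]],[[0,0,0],[0,0,0]],[[0,0,0],[0,0,0]],[[0,0,0],[0,0,0]],[[0,0,0],[0,0,0]]], "jaw": 6.5}}

```text
time_s: 32.45
tcp_pos: [0.4192, 0.1859, 0.0944]
eef_rot: [-179.9, -0.1, -158.0]
contact_force: [-0.6, -0.0, -0.4]
gripper_width: 0.0643
gripper_force: 0.0
```

Emit:
{"api": "move_arm", "payload": {"targets": [[[0,0,-2],[0,0,0]],[[0,0,-5],[0,0,0]],[[0,0,-9],[0,0,0]],[[0,0,-13],[0,0,0]],[[0,0,-16],[0,0,0]]]}}

```text
time_s: 33.08
tcp_pos: [0.4195, 0.1862, 0.2563]
eef_rot: [-180.0, 0.0, -157.9]
contact_force: [-0.1, 1.2, -1.1]
gripper_width: 0.0649
gripper_force: 0.0
```

Run:
```python
from h import *
from fit import fitcyl
np.set_printoptions(precision=4,suppress=True)
s,p,R=tool();print(s['time_s'],p,s['contact_force'],s['gripper_width'])
a=cap('scene','z1.png');ms=[]
o=outline_of('driver','scene');print([(x['box'],x['score']) for x in o[:2]])
b=cap('top');t=outline_of('driver','top');print([(x['box'],x['score']) for x in t[:2]])
ms=[(a,o[0]['mask'])]
if t and t[0]['score']>.5: ms.append((b,t[0]['mask']))
f=fitcyl(ms,[.419,.185,.010,0,0],66e-3,141e-3,.013,[.005,.005,.003,.08,.08]);print(f.x,f.fun)
print([(x['box'],x['score']) for x in outline_of('punch','scene')[:1]])
a=cap('scene')
hsv=cv2.cvtColor(a['image'],cv2.COLOR_BGR2HSV);m=((hsv[...,1]>120)&(hsv[...,0]>10)&(hsv[...,0]<32)&(hsv[...,2]>60));k=np.argwhere(m[235:270,390:430])+[235,390];print('bush',len(k),k.min(0),k.max(0))
```

```text
33.075 [0.4195 0.1862 0.2563] [-0.0755  1.2102 -1.1256] 0.06487572567352526
[([346.5, 194.7, 440.7, 278.9], 0.68), ([337.2, 262.4, 356.2, 314.1], 0.62)]
[]
[0.419 0.185 0.01  0.    0.   ] 1.0
[([292.2, 320.8, 311.2, 355.5], 0.95)]
bush 84 [241 402] [255 409]
```

Run:
```python
from h import *
a=cap('scene');o=[x for x in outline_of('driver','scene') if x['box'][1]>240];print([(x['box'],x['score']) for x in o])
print(r.close_job())
```

```text
[([338.7, 263.5, 351.4, 312.3], 0.76), ([270.1, 296.0, 378.8, 392.5], 0.67)]
the job is handed in; nothing more can be done
None
```

The bush is pressed out and standing in the receiver, the driver is released and standing back in its block hole, and the job is handed in at about 33 s; no verdict came back.

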